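Clear used slide cases from the microscope bench

TASK

Clear up the microscope bench: before you take up the sweeper, gently move each glass jar that stands among the used slide cases onto the cork mat and leave it upright there. Then pick up the hand sweeper by its red grip and sweep every slide case well inside the yellow tray through its open side; the cases are soiled, so never touch them with the robot itself, only with the sweeper. Finally stand the sweeper back on its blue pad, in line with the outline, and leave the other things on the bench as they are.

Things in the scene. Friction and masses are not known exactly. Their poses are not given: they have to be found in the camera images.
- tray: Yellow returns tray screwed to the bench: a low pan open on one long side. Origin: middle of its underside; x points from the open side to the back, y along the width. Open edge at x = -110 mm, back wall inside at x = +110, side walls inside at y = -170 and +170. Walls 4 mm thick, 40 mm high; floor 2 mm thick, with a gentle ramp up to it from x = -136 to -110 mm.
- jar_mat: Fixed cork mat, 110 mm (its x) by 210 mm (its y), 5 mm thick, where the glass jars are safe. Origin: middle of its underside. It and the blue pad may be in each other's place.
- park_pad: Fixed blue pad with a white outline of the sweeper, 90 mm (its x) by 200 mm (its y), 3 mm thick; the sweeper's place. Origin: middle of its underside.
- sweeper: Hand sweeper, 300 g, standing by itself: a block with a black rubber blade, 160 mm long (y), 36 mm thick (x, the two pushing faces), 45 mm high, with an upright flat-sided red grip on top, 22 mm thick (x), 90 mm long (y), from 45 to 102 mm height. Origin: middle of its underside. It is the same both ways round.
- case1: Used plastic slide case 1 (closed, soiled; may be absent): a box 80 mm (x) by 34 mm (y) by 26 mm high, about 60 g, lying on the bench. Origin: middle of its underside.
- case2: Used plastic slide case 2 (closed, soiled; may be absent): a box 80 mm (x) by 34 mm (y) by 26 mm high, about 60 g, lying on the bench. Origin: middle of its underside.
- case3: Used plastic slide case 3 (closed, soiled; may be absent): a box 80 mm (x) by 34 mm (y) by 26 mm high, about 60 g, lying on the bench. Origin: middle of its underside.
- case4: Used plastic slide case 4 (closed, soiled; may be absent): a box 80 mm (x) by 34 mm (y) by 26 mm high, about 60 g, lying on the bench. Origin: middle of its underside.
- case5: Used plastic slide case 5 (closed, soiled; may be absent): a box 80 mm (x) by 34 mm (y) by 26 mm high, about 60 g, lying on the bench. Origin: middle of its underside.
- case6: Used plastic slide case 6 (closed, soiled; may be absent): a box 80 mm (x) by 34 mm (y) by 26 mm high, about 60 g, lying on the bench. Origin: middle of its underside.
- jar1: Thin glass staining jar 1, blue cap: upright cylinder 48 mm in diameter, 100 mm high, about 220 g; straight glass up to 82 mm. Origin: middle of its underside. A grip of 6 to 12 N holds it; it breaks if squeezed harder than 20 N by each finger or set down with a knock of more than 25 N.
- jar2: Thin glass staining jar 2, blue cap: upright cylinder 48 mm in diameter, 100 mm high, about 220 g; straight glass up to 82 mm. Origin: middle of its underside. A grip of 6 to 12 N holds it; it breaks if squeezed harder than 20 N by each finger or set down with a knock of more than 25 N.
- jar3: Thin glass staining jar 3, blue cap: upright cylinder 48 mm in diameter, 100 mm high, about 220 g; straight glass up to 82 mm. Origin: middle of its underside. A grip of 6 to 12 N holds it; it breaks if squeezed harder than 20 N by each finger or set down with a knock of more than 25 N.
- oil_bottle: Amber oil bottle, 36 mm across, 75 mm high; a bystander. Origin: middle of its underside.
- lens_can: Black lens can, 48 mm across, 60 mm high; a bystander. Origin: middle of its underside.
- tissue_box: Cardboard tissue box, 70 x 120 x 35 mm; a bystander. Origin: middle of its underside.
- slide_box: Blue slide storage box, 100 x 170 x 35 mm; a bystander. Origin: middle of its underside.

How it is judged (in metres and radians):
On the way, in this order (a step that is already met when the one before it is completed fails the run):
1. every glass jar stands upright and released on the cork mat, while the sweeper is still on its pad (x of jar1 in the frame of jar_mat between -0.045 and 0.045 m and y of jar1 in the frame of jar_mat between -0.095 and 0.095 m and height (world z) of each of jar1, jar2, jar3 below 0.012 m and angle between each of jar1, jar2, jar3's own z axis and vertical below 0.1 rad and linear speed of each of jar1, jar2, jar3 below 0.03 m/s and contact force between the fingers and jar1 below 0.1 N and x of jar2 in the frame of jar_mat between -0.045 and 0.045 m and y of jar2 in the frame of jar_mat between -0.095 and 0.095 m and contact force between the fingers and jar2 below 0.1 N and x of jar3 in the frame of jar_mat between -0.045 and 0.045 m and y of jar3 in the frame of jar_mat between -0.095 and 0.095 m and contact force between the fingers and jar3 below 0.1 N and horizontal distance between sweeper and park_pad below 0.04 m and contact force between the fingers and sweeper below 0.1 N), for 0.2 s.
2. every slide case lies inside the tray (x of case1 in the frame of tray between -0.095 and 0.12 m and y of case1 in the frame of tray between -0.175 and 0.175 m and height (world z) of each of case1, case2, case3, case4, case5, case6 below 0.07 m and x of case2 in the frame of tray between -0.095 and 0.12 m and y of case2 in the frame of tray between -0.175 and 0.175 m and x of case3 in the frame of tray between -0.095 and 0.12 m and y of case3 in the frame of tray between -0.175 and 0.175 m and x of case4 in the frame of tray between -0.095 and 0.12 m and y of case4 in the frame of tray between -0.175 and 0.175 m and x of case5 in the frame of tray between -0.095 and 0.12 m and y of case5 in the frame of tray between -0.175 and 0.175 m and x of case6 in the frame of tray between -0.095 and 0.12 m and y of case6 in the frame of tray between -0.175 and 0.175 m), for 0.2 s.
At the end, for the whole second after the job is handed in: Jars upright on the cork mat, centres within 45 mm (x) and 95 mm (y) of its centre; every case at rest in the tray, its centre at least 15 mm in from the open edge; sweeper upright on its pad, within 30 mm of its centre in x and y and 0.2 rad in line; all released (all of step 2 and x of jar1 in the frame of jar_mat between -0.045 and 0.045 m and y of jar1 in the frame of jar_mat between -0.095 and 0.095 m and height (world z) of each of jar1, jar2, jar3, sweeper below 0.012 m and angle between each of jar1, jar2, jar3, sweeper's own z axis and vertical below 0.1 rad and linear speed of each of jar1, jar2, jar3, case1, case2, case3, case4, case5, case6 below 0.03 m/s and contact force between the fingers and jar1 below 0.1 N and x of jar2 in the frame of jar_mat between -0.045 and 0.045 m and y of jar2 in the frame of jar_mat between -0.095 and 0.095 m and contact force between the fingers and jar2 below 0.1 N and x of jar3 in the frame of jar_mat between -0.045 and 0.045 m and y of jar3 in the frame of jar_mat between -0.095 and 0.095 m and contact force between the fingers and jar3 below 0.1 N and x of sweeper in the frame of park_pad between -0.03 and 0.03 m and y of sweeper in the frame of park_pad between -0.03 and 0.03 m and angle between the y axis of sweeper and the y axis of park_pad, either way round below 0.2 rad); the robot touches nothing.
It fails at once if a glass jar is squeezed with more than 20 N by each finger (40 N over both) (contact force between the fingers and jar1 above 40 N or contact force between the fingers and jar2 above 40 N or contact force between the fingers and jar3 above 40 N).
It fails at once if a glass jar is set down with a knock of more than 25 N on the mat (contact force between any of jar1, jar2, jar3 and jar_mat above 25 N).
It fails at once if a glass jar is tipped by more than 0.6 rad (angle between any of jar1, jar2, jar3's own z axis and vertical above 0.6 rad).
It fails at once if the robot itself (arm or fingers) touches a slide case (contact force between any of the fingers, the arm and case1 above 1 N or contact force between any of the fingers, the arm and case2 above 1 N or contact force between any of the fingers, the arm and case3 above 1 N or contact force between any of the fingers, the arm and case4 above 1 N or contact force between any of the fingers, the arm and case5 above 1 N or contact force between any of the fingers, the arm and case6 above 1 N).
It fails at once if a bystander (bottle, can, tissue box, storage box) is shifted by more than 30 mm (distance of any of oil_bottle, lens_can, tissue_box, slide_box from where it was at the start of the episode above 0.03 m).
Of case1, case2, case3, case4, case5, case6 only 4 to 6 are there at a start; the rules pass over those that are not, and their reading is None.
At some moment in a run one of case1, case2, case3, case4, case5, case6 may be knocked a few centimetres aside while the robot is not near it.
It also fails if it takes over 210 s, if anything falls off the work surface, if the arm or the gripper's body presses on something with over 40 N, if the wrist force passes 120 N, or if a joint passes its speed limit or range.

ROBOT

A 6-joint arm with a two-finger parallel gripper is mounted at the origin on the work surface. World frame = base frame: x ahead of the robot, y to its left, z up, the work surface at z = 0. Lengths are in mm, angles in rad, forces in N, time in s.
With the tool pointing down it reaches from about 300 to 775 mm from the base axis. Payload 14.6 kg.
Tool frame: the origin (TCP) lies midway between the tips of the shut fingers; the grasp point (between the pads) lies 19 mm behind it; x points along the fingers, z is the direction in which the jaws open and shut, and the axes are right-handed (so a half turn about x gives the same grasp; the last joint's range is limited). The gripper opens to 94 mm and grips with 3 to 60 N. Pads are 16 mm wide; open, the fingers measure 119 mm over their backs; the gripper's body (75 mm by 177 mm) begins 78 mm behind the grasp point.
Start: joints at [1.047, 0.3, 1.521, -0, 1.321, -0.067], TCP at [242.589, 493.599, 205.446] pointing down, gripper open.
Joint ranges: [-3.03, 3.03], [-0.79, 2.21], [0.23, 2.52], [-1.04, 4.18], [0, 3.07], [-2.55, 2.55]. Speed limits (rad/s): [2.22, 2.22, 2.57, 3.14, 3.14, 3.14].

INTERFACE

Orientations are given as [roll, pitch, yaw] about the fixed x, y, z axes, in that order (R = Rz(yaw) Ry(pitch) Rx(roll)).
In Python, from cell import * gives the robot as it stands.
- The arm moves only by the tool play_rows, never from a script. Its argument "motion" is one flat list of numbers, 7 for each row, row after row: the turn, a rotation vector about the tool's x, y, z in rad, then the shift along the tool's x, y, z in m, then the closure, from -1 (fully open) to 1 (shut), so that 0 is half open. In form: [rx, ry, rz, x, y, z, fingers, rx, ry, rz, x, y, z, fingers, ...]. A call has 1 to 20 rows; each row shifts and turns the pose as measured when the row begins, along the tool's axes as they then stand; what a row does not reach is not made up. A row lasts 1/10 s, in which the tool goes at most 50 mm and 8.59 degrees, less where a joint would pass 70% of its speed; a pose out of reach is approached as far as the arm can. A call with a gripper value outside its range is refused whole. The fingers move at their own pace and stop on an object; "newtons" is the grip in N (left out, the last holds). Time passes only in rows, so rows that do not move let the fingers close. It gives the time, the measured TCP pose, the force and the opening at its end, in the units of the state.
- read_state(): the state, without advancing time (a new reading comes with each control period).
- camera(name): name is "side" or "top" or "wrist"; returns (picture, depth): 420x560x3 uint8, blue, green, red; 420x560 float32, mm along the optical axis (not along the pixel's ray), 0 where there is no reading.
- camera_params(name): a dict with "fx", "fy", "cx", "cy" (pixels), "T" (4x4, takes a point from camera to world coordinates). Camera axes: x right, y down, z forward; pixel columns grow to the right and rows downward; lengths in mm; the calibration is good to about 2 mm. A picture is of the moment at which its call begins: read the wrist's pose just before it. camera_params takes no time and is no camera call; for the wrist camera it gives the pose at the moment of the call.
- sign_off(): hands the job in, once; it reports no verdict.
Trained networks look in the newest picture that a camera, given by its name, has taken for a name from the list of things; names that differ only in an ending like _2 or _b are one class to them, and where a whole thing is asked for, a point or a joint stands for the part that bears it (a point fixed in the world has none). Each returns a list of dicts, best first, with "conf" (0 to 1); they miss things now and then, are a little off and sometimes report something else, mostly with a low value. They report only what shows in the picture. A call takes as long as a camera call.
- masks_of(camera, name): "region" (420x560 bool, what is visible of it).
- place_of(camera, name): "at" ([x, y, z] in mm, in the coordinates of the camera as it stood for that picture, good to about 4 mm: a listed point, or the origin of a listed thing).
The state is a dict: "clock": time; "joints": joint angles; "qd": joint speeds; "effort": joint torques, N m; "eef_pos": TCP position; "eef_rot": TCP orientation; "wrist_force": force on the tool from outside, world axes, zero at the start; "moment": the same for the moment, N m; "finger_gap": finger opening in mm.
Only numpy, scipy, OpenCV 4.12 (cv2) and the standard library are available. Lean on these libraries where they do the work, as an engineer would, in place of code of your own. Each camera call takes 0.05 s, during which the arm holds its last target.

## Working session

There is one attempt and no reset: what is moved stays moved. The work goes in short steps, Python scripts to look and compute and a tool call to move; the robot and the scene stay as the last step left them, time stands still between calls to the robot, and variables do not carry over. Pictures are saved under pics/ and viewed, and the job is handed in when it is done.

Besides the shell and the picture viewer there is one more tool, called after ">>>" by a JSON object that holds its "fn" and its "kwargs", one argument or row to a line. play_rows: Moves the arm, as the interface text tells. Its arguments: {"type":"object","properties":{"motion":{"type":"array","items":{"type":"number"}},"newtons":{"type":"number"}},"required":["motion"]}

```bash
ls; mkdir -p pics; python3 - <<'E'
from cell import *
import cv2, numpy as np
s=read_state()
for k,v in s.items(): print(k,v)
for n in ["top","side","wrist"]:
    p,d=camera(n); cv2.imwrite(f"pics/{n}0.png",p); np.save(f"pics/{n}0d.npy",d)
    c=camera_params(n); print(n,c)
E
```

```text
pics
clock 0.0
joints [ 1.04737019e+00  3.00477407e-01  1.52156138e+00 -1.21239252e-05
  1.32070623e+00 -6.65779134e-02]
qd [-0.00148763 -0.00018049  0.00050159 -0.00031748 -0.00056603 -0.00049896]
effort [-2.91889650e-03 -5.31791174e+01 -3.52748716e+01  7.07380241e-02
  2.42361089e-02 -1.15462803e-04]
eef_pos [242.48286104 493.37567291 204.89120642]
eef_rot [ 3.08520495  1.5696439  -2.08402924]
wrist_force [-0.49902854 -0.6527378   0.45124928]
moment [-0.05871843  0.00465303 -0.00931825]
finger_gap 94.10634148111426
top {'fx': 439.99070739010483, 'fy': 439.99070739010483, 'cx': 276.44849956507073, 'cy': 209.94146208731857, 'T': array([[-2.78717931e-02, -9.95278480e-01,  9.29726308e-02,
         3.79732083e+02],
       [-9.99610086e-01,  2.79077095e-02, -9.14062783e-04,
        -9.94326792e+01],
       [-1.68490615e-03, -9.29618560e-02, -9.95668245e-01,
         1.22277309e+03],
       [ 0.00000000e+00,  0.00000000e+00,  0.00000000e+00,
         1.00000000e+00]])}
side {'fx': 420.1098305209409, 'fy': 420.1098305209409, 'cx': 279.000892639707, 'cy': 208.99404290853124, 'T': array([[ 9.69942572e-01, -1.36908843e-01,  2.01165045e-01,
         2.46621824e+02],
       [-2.43173093e-01, -5.15311814e-01,  8.21778912e-01,
        -9.78172946e+02],
       [-8.84607563e-03, -8.45996278e-01, -5.33115414e-01,
         6.34722079e+02],
       [ 0.00000000e+00,  0.00000000e+00,  0.00000000e+00,
         1.00000000e+00]])}
wrist {'fx': 347.4581287336568, 'fy': 347.4581287336568, 'cx': 272.70602238087196, 'cy': 212.52416832378415, 'T': array([[ 4.41326100e-01,  8.61602710e-01,  2.50742982e-01,
         1.68482328e+02],
       [ 8.97346532e-01, -4.23531833e-01, -1.24056393e-01,
         5.30108558e+02],
       [-6.89689635e-04,  2.79752670e-01, -9.60071856e-01,
         3.83355825e+02],
       [ 0.00000000e+00,  0.00000000e+00,  0.00000000e+00,
         1.00000000e+00]])}
```

View pics/top0.png

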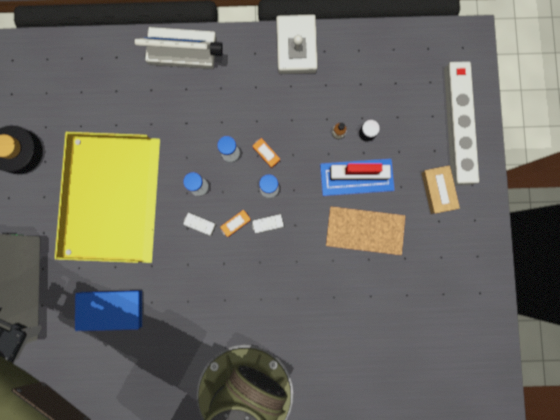

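View pics/side0.png

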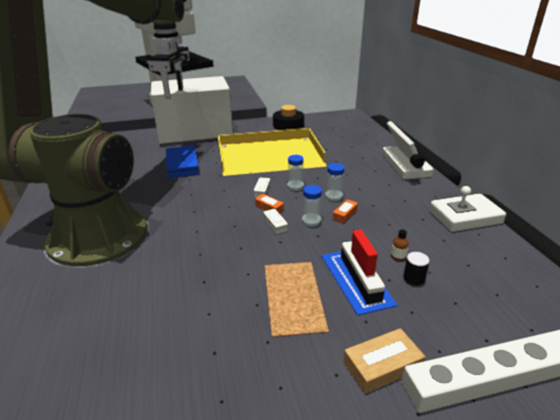

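View pics/wrist0.png

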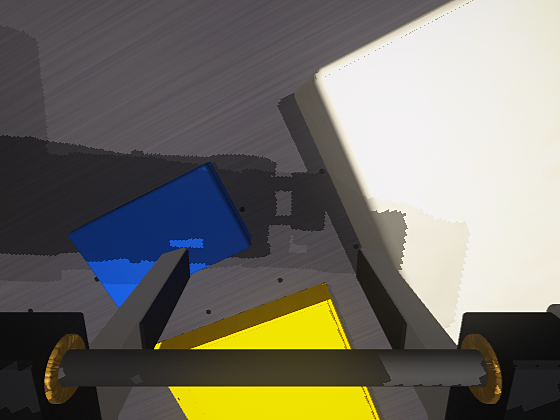

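The top view shows the tray at left, (110,197), with its open side facing right. There are 4 cases at about (266,152), (199,224), (236,223) and (268,223). The jars have caps at (228,146), (194,182) and (269,184). The sweeper is on its pad at (358,176) and the cork mat is at (366,231).

```bash
cat > h.py <<'E'
from cell import *
import cv2, numpy as np
from scipy.spatial.transform import Rotation as R
def cloud(d,c):
    v,u=np.mgrid[0:d.shape[0],0:d.shape[1]]
    P=np.stack([(u-c['cx'])/c['fx']*d,(v-c['cy'])/c['fy']*d,d],-1)
    W=P@c['T'][:3,:3].T+c['T'][:3,3]
    W[d<=0]=np.nan
    return W
def w(c,p): return c['T'][:3,:3]@np.array(p)+c['T'][:3,3]
def rect(W,m):
    q=W[m]; q=q[~np.isnan(q[:,0])]
    r=cv2.minAreaRect(q[:,:2].astype(np.float32))
    return r
E
python3 - <<'E'
from h import *
for cam in ["top","side"]:
    p,d=camera(cam); c=camera_params(cam); W=cloud(d,c)
    names=["tray","jar_mat","park_pad","sweeper","case1","jar1","oil_bottle","lens_can","tissue_box","slide_box"]
    for n in names:
        for r in place_of(cam,n): print(cam,n,np.round(w(c,r['at'])),round(r['conf'],2))
        for r in masks_of(cam,n):
            m=r['region']; q=W[m]; 
            if len(q)<5: continue
            q=q[~np.isnan(q[:,0])]
            rr=cv2.minAreaRect(q[:,:2].astype(np.float32))
            vs,us=np.nonzero(m)
            print('   mask',cam,n,round(r['conf'],2),m.sum(),'px',us.mean().round(),vs.mean().round(),'rect',np.round(rr[0]),np.round(rr[1]),round(rr[2],1),'z',np.round(np.percentile(q[:,2],[2,50,98])))
E
```

```text
top tray [543. 373.  -3.] 0.61
   mask top tray 0.59 12178 px 107.0 197.0 rect [549. 371.] [271. 360.] 85.9 z [-3.  2. 40.]
top jar_mat [ 432. -343.   -2.] 0.8
   mask top jar_mat 0.98 2960 px 366.0 230.0 rect [ 432. -346.] [212. 112.] 82.4 z [ 0.  5. 10.]
   mask top jar_mat 0.7 417 px 228.0 148.0 rect [658.  25.] [49. 47.] 49.6 z [  7.  98. 104.]
top park_pad [ 583. -330.    2.] 0.85
   mask top park_pad 0.64 1204 px 354.0 182.0 rect [ 581. -328.] [ 92. 203.] 2.7 z [-2.  3.  8.]
top sweeper [ 588. -332.    8.] 0.7
   mask top sweeper 0.93 1009 px 360.0 171.0 rect [ 597. -332.] [161.  52.] 88.7 z [  4.  50. 108.]
   mask top sweeper 0.71 364 px 235.0 223.0 rect [459.  13.] [34. 80.] 34.6 z [17. 26. 31.]
top case1 [657. -71.  -3.] 0.86
top case1 [457. 114.  -2.] 0.67
top case1 [456. -75.  -3.] 0.58
   mask top case1 0.96 350 px 267.0 223.0 rect [457. -73.] [38. 79.] 14.2 z [ 3. 26. 31.]
   mask top case1 0.79 422 px 266.0 153.0 rect [658. -75.] [88. 40.] 38.4 z [-1. 26. 31.]
   mask top case1 0.75 393 px 235.0 223.0 rect [460.  14.] [34. 83.] 35.5 z [ 4. 26. 31.]
   mask top case1 0.
[... 3518 characters left out ...]
 [  5.  60. 102.]
   mask side oil_bottle 0.25 583 px 296.0 171.0 rect [601. 213.] [267.  51.] 72.1 z [  2.  58. 102.]
   mask side oil_bottle 0.17 3000 px 382.0 359.0 rect [ 543. -540.] [139.  95.] 9.8 z [ 7. 36. 38.]
side lens_can [ 705. -365.    5.] 0.74
side lens_can [564. 114.  -1.] 0.33
   mask side lens_can 0.7 700 px 416.0 268.0 rect [ 720. -343.] [99. 51.] 55.8 z [ 4. 46. 63.]
side tissue_box [ 538. -549.    2.] 0.66
side tissue_box [234. 355.   1.] 0.56
   mask side tissue_box 0.55 3016 px 382.0 359.0 rect [ 536. -557.] [121.  78.] 8.9 z [ 6. 36. 38.]
side slide_box [235. 357.   4.] 0.86
   mask side slide_box 0.93 969 px 182.0 161.0 rect [235. 402.] [109. 268.] 0.3 z [ 0. 35. 38.]
```

```bash
python3 - <<'E'
from h import *
s=read_state()
M=R.from_euler('xyz',s['eef_rot']).as_matrix(); print(np.round(M,3)); print(s['clock'])
p,d=camera("top"); c=camera_params("top"); W=cloud(d,c)
hsv=cv2.cvtColor(p,cv2.COLOR_BGR2HSV)
def rep(n,m):
    q=W[m];q=q[~np.isnan(q[:,0])]
    rr=cv2.minAreaRect(q[:,:2].astype(np.float32)); b=cv2.boxPoints(rr)
    print(n,len(q),'mean',q.mean(0).round(1),'rect',np.round(rr[0],1),np.round(rr[1]),round(rr[2],1)); return q
for r in masks_of("top","jar1")[:3]:
    rep('jar',r['region']&(W[...,2]>92))
k=np.ones((3,3),np.uint8)
for r in masks_of("top","case1")[:6]:
    rep('case',r['region']&(W[...,2]>22)&(W[...,2]<32))
# sweeper: z>45
X,Y,Z=W[...,0],W[...,1],W[...,2]
box=(X>500)&(X<680)&(Y<-220)&(Y>-430)
rep('grip',box&(Z>92)); rep('swblock',box&(Z>38)&(Z<60))
q=rep('mat',(X>350)&(X<520)&(Y<-220)&(hsv[...,0]<25)&(hsv[...,1]>80))
bl=(X>500)&(X<660)&(Y<-200)&(Y>-450)&(hsv[...,0]>100)&(hsv[...,0]<130)&(hsv[...,1]>120)
rep('pad',bl)
ye=(Y>200)&(hsv[...,0]>20)&(hsv[...,0]<35)&(hsv[...,1]>150)&(X>350)
rep('tray',ye); rep('traywall',ye&(Z>32)); 
# sides
q=W[ye&(Z>34)]
print(q[:,0].min(),q[:,0].max(),q[:,1].min(),q[:,1].max())
E
```

```text
[[-0.    -0.897  0.441]
 [-0.     0.441  0.897]
 [-1.     0.    -0.   ]]
2.25
jar 268 mean [565.6 113.8  99.6] rect [566.2 114. ] [46. 46.] 13.0
jar 261 mean [658.2  24.6  99.9] rect [659.4  24.7] [45. 46.] 88.7
jar 258 mean [554.5 -81.6  99.7] rect [554.  -81.8] [44. 44.] 88.4
case 348 mean [460.3  12.8  26.4] rect [459.7  14.3] [34. 82.] 34.9
case 341 mean [654.  -76.1  26.4] rect [654.9 -75.5] [81. 34.] 40.1
case 323 mean [456.5 -75.6  26.4] rect [456.6 -75.2] [33. 79.] 11.4
case 344 mean [461.2 111.3  26.4] rect [461.6 112.8] [81. 34.] 65.7
grip 320 mean [ 588.8 -330.1  104.4] rect [ 588.9 -331. ] [91. 22.] 88.4
swblock 441 mean [ 584.5 -323.1   48.5] rect [ 588.7 -330.7] [160.  36.] 88.3
mat 3469 mean [ 437.6 -378.1    1.1] rect [ 439.8 -690.2] [911. 158.] 89.7
pad 996 mean [ 568.4 -321.3    3.1] rect [ 581.1 -328.6] [ 91. 202.] 2.4
tray 9037 mean [557.9 395.    5.3] rect [546.4 436.1] [349. 345.] 86.2
traywall 409 mean [528.7 438.1  38.6] rect [546.1 436.2] [348. 346.] 86.4
363.5468692418791 720.1062267341844 251.81655129868977 603.6520326705852
```

>>> {"fn": "play_rows", "kwargs": {
  "motion": [0.139,0,0,0,0,0,-1,0.139,0,0,0,0,0,-1,0.139,0,0,0,0,0,-1,0.139,0,0,0,0,0,-1,0.139,0,0,0,0,0,-1,0.139,0,0,0,0,0,-1,0.139,0,0,0,0,0,-1,0.139,0,0,0,0,0,-1,0,0,0,0,0,0,-1],
  "newtons": 9
}}

```text
clock: 3.3
eef_pos: [242.6, 493.6, 205.4]
eef_rot: [-2.816, 1.571, -2.858]
wrist_force: [0.9, 0.4, -0.1]
finger_gap: 93.8
```

```bash
cat > to.py <<'E'
# usage: to.py x y z [yaw of tool z, deg] -> remaining turn/shift in tool axes
import sys
from h import *
s=read_state(); M=R.from_euler('xyz',s['eef_rot']).as_matrix()
t=np.array(list(map(float,sys.argv[1:4])))
yaw=np.radians(float(sys.argv[4])) if len(sys.argv)>4 else 0
z=np.array([np.cos(yaw),np.sin(yaw),0]); x=np.array([0,0,-1.]); G=np.stack([x,np.cross(z,x),z],1)
print('t',round(s['clock'],2),'pos',s['eef_pos'].round(1),'yaw',round(np.degrees(np.arctan2(M[1,2],M[0,2])),2),'F',np.round(s['wrist_force'],1),'gap',round(s['finger_gap'],1),'j',np.round(s['joints'],2))
print('turn',R.from_matrix(M.T@G).as_rotvec().round(4),'shift now-axes mm',(M.T@(t-s['eef_pos'])).round(1),'shift goal-axes',(G.T@(t-s['eef_pos'])).round(1))
E
python3 to.py 566 114 180
```

```text
t 3.3 pos [242.6 493.6 205.4] yaw -2.41 F [ 0.9  0.4 -0.1] gap 93.8 j [1.05 0.3  1.52 0.   1.32 1.09]
turn [-0.0421 -0.      0.    ] shift now-axes mm [  25.4 -365.6  339.1] shift goal-axes [  25.4 -379.6  323.4]
```

>>> {"fn": "play_rows", "kwargs": {
  "motion": [-0.042,0,0,0,0,0,-1,0,0,0,0.002,-0.038,0.032,-1,0,0,0,0.002,-0.038,0.032,-1,0,0,0,0.002,-0.038,0.032,-1,0,0,0,0.002,-0.038,0.032,-1,0,0,0,0.002,-0.038,0.032,-1,0,0,0,0.002,-0.038,0.032,-1,0,0,0,0.002,-0.038,0.032,-1,0,0,0,0.002,-0.038,0.032,-1,0,0,0,0.002,-0.038,0.032,-1,0,0,0,0.002,-0.038,0.032,-1,0,0,0,0,0,0,-1]
}}

```text
clock: 4.5
eef_pos: [576.9, 117.4, 185.3]
eef_rot: [0.528, 1.568, 0.593]
wrist_force: [-0.1, 0.3, -0.5]
finger_gap: 94.1
```

```bash
python3 to.py 566 114 41; python3 - <<'E'
from h import *
p,d=camera("wrist"); c=camera_params("wrist"); cv2.imwrite("pics/w1.png",p)
W=cloud(d,c)
for r in masks_of("wrist","jar1"):
    m=r['region']&(W[...,2]>92); q=W[m]
    if len(q): 
        rr=cv2.minAreaRect(q[:,:2].astype(np.float32)); print(r['conf'],len(q),q.mean(0).round(1),np.round(rr[0],1),np.round(rr[1],1))
E
```

```text
t 4.5 pos [576.9 117.4 185.3] yaw 3.72 F [-0.1  0.3 -0.5] gap 94.1 j [0.14 0.4  1.43 0.   1.31 0.07]
turn [ 0.0648  0.0023 -0.0014] shift now-axes mm [144.3  -2.9 -11.4] shift goal-axes [144.3  -3.4 -10.9]
0.84 2694 [563.9 119.3  99. ] [563.9 118.3] [47. 47.]
0.73 1873 [652.9  30.5  99.4] [634.6  60. ] [ 38.7 121.6]
0.71 1261 [552.5 -68.4  98.3] [552.4 -69.1] [45.6 32.2]
```

View pics/w1.png

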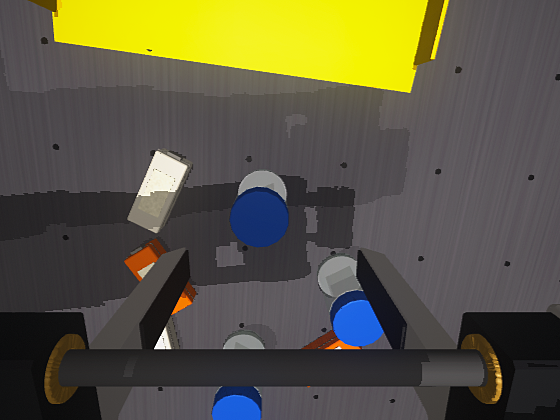

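The wrist view shows jar A at (260,217) below and ahead of the fingers. It measures (564,118), against (566,114) from the top camera, so the two agree. The white and orange cases are well to the left.

>>> {"fn": "play_rows", "kwargs": {
  "motion": [0.064,0,0,0,-0.002,-0.011,-1,0,0,0,0,0,0,-1]
}}

```text
clock: 4.8
eef_pos: [562.4, 119.9, 185.8]
eef_rot: [1.034, 1.568, 1.041]
wrist_force: [-0.0, -0.2, 0.3]
finger_gap: 94.2
```

```bash
python3 to.py 565 116 41
```

```text
t 4.8 pos [562.4 119.9 185.8] yaw 0.4 F [-0.  -0.2  0.3] gap 94.2 j [0.15 0.37 1.47 0.   1.3  0.14]
turn [ 0.007   0.0015 -0.0025] shift now-axes mm [144.8  -4.3   2.3] shift goal-axes [144.8  -3.9   2.6]
```

>>> {"fn": "play_rows", "kwargs": {
  "motion": [0.007,0,0,0.015,-0.004,0.0025,-1,0,0,0,0.02,0,0,-1,0,0,0,0.02,0,0,-1,0,0,0,0.02,0,0,-1,0,0,0,0.02,0,0,-1,0,0,0,0.02,0,0,-1,0,0,0,0.02,0,0,-1,0,0,0,0.008,0,0,-1,0,0,0,0,0,0,-1,0,0,0,0,0,0,-1]
}}

```text
clock: 5.8
eef_pos: [563.6, 122.0, 31.9]
eef_rot: [1.191, 1.568, 1.22]
wrist_force: [0.4, -0.5, 0.2]
finger_gap: 93.7
```

```bash
python3 to.py 565 116 41; python3 - <<'E'
from h import *
p,d=camera("wrist"); cv2.imwrite("pics/w2.png",p)
E
```

```text
t 5.8 pos [563.6 122.   31.9] yaw 1.64 F [ 0.4 -0.5  0.2] gap 93.7 j [0.15 0.55 1.6  0.   0.99 0.12]
turn [ 0.0287  0.0011 -0.0028] shift now-axes mm [-9.1 -6.   1.2] shift goal-axes [-9.1 -6.   1.4]
```

View pics/w2.png

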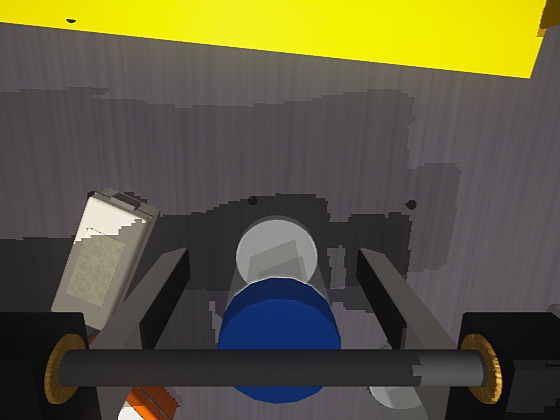

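>>> {"fn": "play_rows", "kwargs": {
  "motion": [0.028,0,0,-0.008,-0.005,0.001,-1,0,0,0,0,0,0,-1,0,0,0,0,0,0,-1]
}}

```text
clock: 6.15
eef_pos: [566.1, 116.7, 43.1]
eef_rot: [0.58, 1.565, 0.579]
wrist_force: [-0.1, 0.8, -0.3]
finger_gap: 94.3
```

```bash
python3 to.py 565 117 41
```

```text
t 6.15 pos [566.1 116.7  43.1] yaw -0.1 F [-0.1  0.8 -0.3] gap 94.3 j [0.14 0.54 1.59 0.   1.01 0.14]
turn [-0.0017  0.0051 -0.0034] shift now-axes mm [ 2.1  0.3 -1.1] shift goal-axes [ 2.1  0.3 -1.1]
```

Close with 9 N.

>>> {"fn": "play_rows", "kwargs": {
  "motion": [0,0,0,0,0,0,0.1,0,0,0,0,0,0,0.1,0,0,0,0,0,0,0.1,0,0,0,0,0,0,0.1,0,0,0,0,0,0,0.1,0,0,0,0,0,0,0.1,0,0,0,0,0,0,0.1,0,0,0,0,0,0,0.1],
  "newtons": 9
}}

```text
clock: 6.95
eef_pos: [566.3, 116.7, 43.7]
eef_rot: [0.532, 1.564, 0.531]
wrist_force: [-0.0, -0.4, 0.9]
finger_gap: 47.7
```

```bash
python3 to.py 565 117 41
```

```text
t 6.95 pos [566.3 116.7  43.7] yaw -0.08 F [-0.  -0.4  0.9] gap 47.7 j [0.14 0.54 1.59 0.   1.01 0.14]
turn [-0.0014  0.0058 -0.0034] shift now-axes mm [ 2.7  0.3 -1.3] shift goal-axes [ 2.7  0.3 -1.3]
```

>>> {"fn": "play_rows", "kwargs": {
  "motion": [0,0,0,-0.01,0,0,0.3,0,0,0,-0.02,0,0,0.3,0,0,0,-0.02,0,0,0.3,0,0,0,-0.02,0,0,0.3,0,0,0,-0.02,0,0,0.3,0,0,0,-0.02,0,0,0.3,0,0,0,-0.01,0,0,0.3,0,0,0,0,0,0,0.3]
}}

```text
clock: 7.75
eef_pos: [564.4, 116.1, 170.5]
eef_rot: [0.748, 1.566, 0.747]
wrist_force: [-0.6, -0.7, -3.4]
finger_gap: 47.9
```

```bash
python3 to.py 432 -409 180; python3 - <<'E'
from h import *
p,d=camera("side"); cv2.imwrite("pics/s2.png",p)
E
```

```text
t 7.75 pos [564.4 116.1 170.5] yaw -0.08 F [-0.6 -0.7 -3.4] gap 47.9 j [0.14 0.38 1.49 0.   1.26 0.14]
turn [-0.0014  0.0035 -0.0032] shift now-axes mm [ -11.6 -525.3 -131.6] shift goal-axes [  -9.5 -525.1 -132.4]
```

View pics/s2.png

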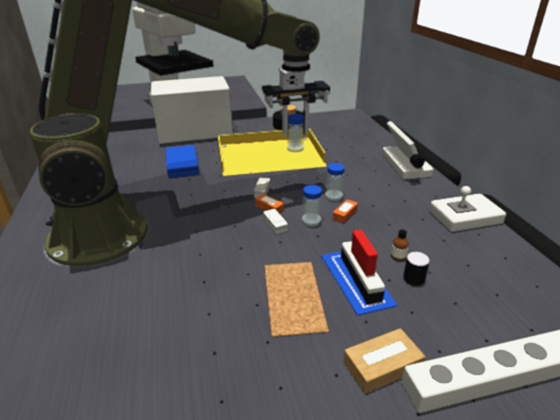

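The jar is lifted upright at (295,130).

>>> {"fn": "play_rows", "kwargs": {
  "motion": [0,0,0,-0.005,-0.01,-0.003,0.3,0,0,0,-0.005,-0.02,-0.006,0.3,0,0,0,0,-0.03,-0.008,0.3,0,0,0,0,-0.03,-0.008,0.3,0,0,0,0,-0.03,-0.008,0.3,0,0,0,0,-0.03,-0.008,0.3,0,0,0,0,-0.03,-0.008,0.3,0,0,0,0,-0.03,-0.008,0.3,0,0,0,0,-0.03,-0.008,0.3,0,0,0,0,-0.03,-0.008,0.3,0,0,0,0,-0.03,-0.008,0.3,0,0,0,0,-0.03,-0.008,0.3,0,0,0,0,-0.03,-0.008,0.3,0,0,0,0,-0.03,-0.008,0.3,0,0,0,0,-0.03,-0.008,0.3,0,0,0,0,-0.03,-0.008,0.3,0,0,0,0,-0.02,-0.006,0.3,0,0,0,0,0,0,0.3]
}}

```text
clock: 9.6
eef_pos: [416.7, -377.8, 165.5]
eef_rot: [2.684, 1.547, 2.681]
wrist_force: [-0.5, 0.5, -1.0]
finger_gap: 47.5
```

```bash
python3 to.py 423.5 -409 60
```

```text
t 9.6 pos [ 416.7 -377.8  165.5] yaw -0.16 F [-0.5  0.5 -1. ] gap 47.5 j [-0.8   0.38  1.52 -0.01  1.27 -0.79]
turn [-0.0029 -0.0214 -0.0106] shift now-axes mm [105.  -32.3   9.1] shift goal-axes [105.5 -31.2   6.8]
```

>>> {"fn": "play_rows", "kwargs": {
  "motion": [0,-0.021,-0.01,0,-0.015,0.004,0.3,0,0,0,0,-0.015,0.004,0.3,0,0,0,0.01,0,0,0.3,0,0,0,0.015,0,0,0.3,0,0,0,0.015,0,0,0.3,0,0,0,0.015,0,0,0.3,0,0,0,0.015,0,0,0.3,0,0,0,0.01,0,0,0.3,0,0,0,0,0,0,0.3,0,0,0,0,0,0,0.3]
}}

```text
clock: 10.6
eef_pos: [424.8, -404.1, 76.2]
eef_rot: [1.109, 1.567, 1.11]
wrist_force: [-0.1, 0.2, -2.8]
finger_gap: 48.0
```

```bash
python3 to.py 423.5 -409 48.7
```

```text
t 10.6 pos [ 424.8 -404.1   76.2] yaw 0.08 F [-0.1  0.2 -2.8] gap 48.0 j [-0.82  0.51  1.54  0.    1.09 -0.83]
turn [ 0.0014  0.0015 -0.0031] shift now-axes mm [27.5 -5.  -1.4] shift goal-axes [27.5 -4.9 -1.3]
```

>>> {"fn": "play_rows", "kwargs": {
  "motion": [0,0,0,0.004,-0.004,-0.001,0.3,0,0,0,0.004,0,0,0.3,0,0,0,0.004,0,0,0.3,0,0,0,0.004,0,0,0.3,0,0,0,0.002,0,0,0.3,0,0,0,0,0,0,0.3]
}}

```text
clock: 11.2
eef_pos: [424.4, -408.9, 58.4]
eef_rot: [0.234, 1.567, 0.235]
wrist_force: [-0.5, 0.4, -2.3]
finger_gap: 47.9
```

```bash
python3 to.py 423.5 -409 48.7
```

```text
t 11.2 pos [ 424.4 -408.9   58.4] yaw 0.08 F [-0.5  0.4 -2.3] gap 47.9 j [-0.83  0.54  1.54  0.    1.05 -0.83]
turn [ 0.0014  0.0037 -0.0009] shift now-axes mm [ 9.7 -0.1 -1. ] shift goal-axes [ 9.7 -0.1 -0.9]
```

>>> {"fn": "play_rows", "kwargs": {
  "motion": [0,0,0,0.002,0,0,0.3,0,0,0,0.002,0,0,0.3,0,0,0,0.0015,0,0,0.3,0,0,0,0.0015,0,0,0.3,0,0,0,0,0,0,0.3]
}}

```text
clock: 11.7
eef_pos: [424.6, -409.0, 51.0]
eef_rot: [0.152, 1.567, 0.153]
wrist_force: [0.4, 0.1, -2.2]
finger_gap: 47.7
```

```bash
python3 to.py 423.5 -409 48.7
```

```text
t 11.7 pos [ 424.6 -409.    51. ] yaw 0.09 F [ 0.4  0.1 -2.2] gap 47.7 j [-0.83  0.55  1.55  0.    1.04 -0.83]
turn [ 0.0015  0.0039 -0.0006] shift now-axes mm [ 2.3 -0.  -1.1] shift goal-axes [ 2.3 -0.  -1.1]
```

>>> {"fn": "play_rows", "kwargs": {
  "motion": [0,0,0,0.001,0,0,0.3,0,0,0,0.001,0,0,0.3,0,0,0,0.0005,0,0,0.3,0,0,0,0,0,0,0.3]
}}

```text
clock: 12.1
eef_pos: [424.7, -409.2, 48.7]
eef_rot: [-0.016, 1.566, -0.014]
wrist_force: [0.4, -0.0, -2.1]
finger_gap: 47.8
```

```bash
python3 to.py 423.5 -409 48.7
```

```text
t 12.1 pos [ 424.7 -409.2   48.7] yaw 0.09 F [ 0.4 -0.  -2.1] gap 47.8 j [-0.83  0.55  1.55  0.    1.03 -0.83]
turn [0.0015 0.0043 0.0001] shift now-axes mm [ 0.   0.2 -1.2] shift goal-axes [ 0.   0.2 -1.2]
```

Still carrying weight (−2.1 N), so creep down a little further.

>>> {"fn": "play_rows", "kwargs": {
  "motion": [0,0,0,0.001,0,0,0.3,0,0,0,0,0,0,0.3]
}}

```text
clock: 12.3
eef_pos: [424.8, -409.6, 48.7]
eef_rot: [-0.21, 1.566, -0.209]
wrist_force: [-0.2, -0.7, -1.8]
finger_gap: 47.8
```

>>> {"fn": "play_rows", "kwargs": {
  "motion": [0,0,0,0.001,0,0,0.3,0,0,0,0,0,0,0.3]
}}

```text
clock: 12.5
eef_pos: [425.0, -409.9, 48.5]
eef_rot: [-0.332, 1.565, -0.331]
wrist_force: [0.7, 0.5, -2.7]
finger_gap: 48.0
```

>>> {"fn": "play_rows", "kwargs": {
  "motion": [0,0,0,0.002,0,0,0.3,0,0,0,0,0,0,0.3]
}}

```text
clock: 12.7
eef_pos: [425.2, -410.5, 47.6]
eef_rot: [-0.515, 1.564, -0.513]
wrist_force: [0.3, 0.2, -3.0]
finger_gap: 48.0
```

```bash
python3 to.py 423.5 -409 48.7; python3 - <<'E'
from h import *
p,d=camera("side"); c=camera_params("side"); W=cloud(d,c); cv2.imwrite("pics/s3.png",cv2.resize(p[180:380,200:400],(800,800))[:600])
for r in masks_of("side","jar1"):
    q=W[r['region']]; q=q[~np.isnan(q[:,0])]; print(round(r['conf'],2),q.mean(0).round(),np.percentile(q[:,2],[1,50,99]).round(1))
for r in place_of("side","jar1"): print(w(c,r['at']).round(1))
E
```

```text
t 12.7 pos [ 425.2 -410.5   47.6] yaw 0.1 F [ 0.3  0.2 -3. ] gap 48.0 j [-0.83  0.56  1.55  0.    1.03 -0.83]
turn [0.0017 0.0062 0.0035] shift now-axes mm [-1.1  1.5 -1.7] shift goal-axes [-1.1  1.5 -1.7]
0.91 [ 423. -426.   69.] [  9.9  74.4 107.6]
0.6 [ 414. -385.    6.] [3.2 5.9 8.4]
0.59 [656.  -1.  49.] [  2.   38.  311.1]
0.53 [ 582. -365.   59.] [  7.   49.9 107.6]
[656.6  19.5  -0.9]
[ 422.7 -410.     3.6]
```

View pics/s3.png

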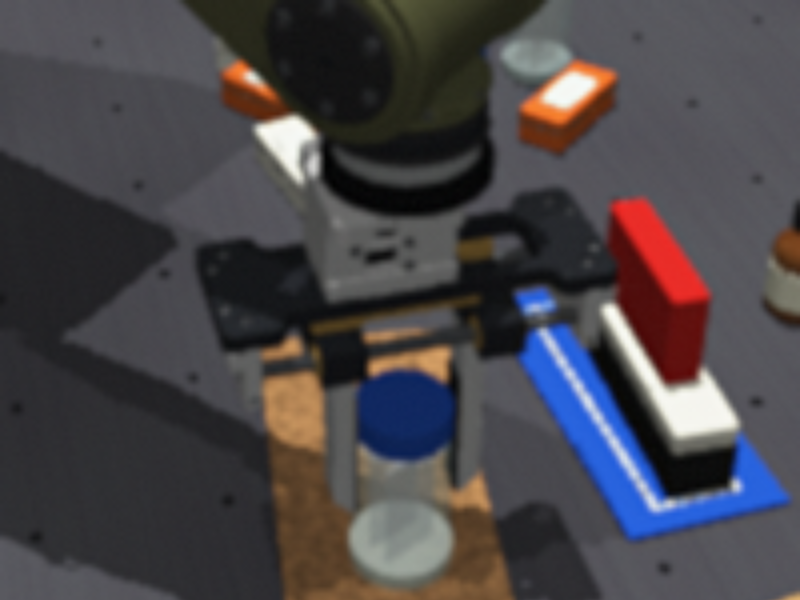

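>>> {"fn": "play_rows", "kwargs": {
  "motion": [0,-0.006,-0.003,0.001,0.001,0,0.3,0,0,0,0,0,0,0.3]
}}

```text
clock: 13.05
eef_pos: [425.5, -410.3, 47.4]
eef_rot: [-0.576, 1.555, -0.574]
wrist_force: [-0.5, 0.7, -1.7]
finger_gap: 48.0
```

>>> {"fn": "play_rows", "kwargs": {
  "motion": [0,0,0,0.001,0,0,0.3,0,0,0,0,0,0,0.3]
}}

```text
clock: 13.25
eef_pos: [425.7, -410.6, 47.2]
eef_rot: [-0.594, 1.554, -0.593]
wrist_force: [-1.7, 0.2, -0.2]
finger_gap: 48.0
```

>>> {"fn": "play_rows", "kwargs": {
  "motion": [0,0,0,0,0,0,0.0,0,0,0,0,0,0,-0.3,0,0,0,0,0,0,-0.6,0,0,0,0,0,0,-0.8,0,0,0,0,0,0,-0.8]
}}

```text
clock: 13.75
eef_pos: [425.8, -410.2, 46.4]
eef_rot: [-0.555, 1.554, -0.553]
wrist_force: [-0.1, 0.3, -0.4]
finger_gap: 76.5
```

```bash
python3 to.py 555 -82 185; python3 - <<'E'
from h import *
p,d=camera("side"); cv2.imwrite("pics/s4.png",cv2.resize(p[180:380,200:400],(600,600)))
E
```

```text
t 13.75 pos [ 425.8 -410.2   46.4] yaw 0.11 F [-0.1  0.3 -0.4] gap 76.5 j [-0.83  0.55  1.56  0.01  1.02 -0.84]
turn [0.0018 0.014  0.0087] shift now-axes mm [-139.6  326.8  131.7] shift goal-axes [-138.6  328.2  129.2]
```

View pics/s4.png

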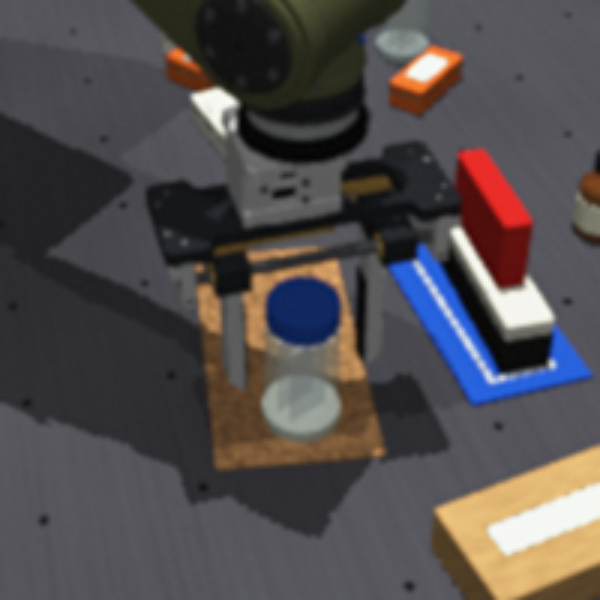

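The jar stands upright on the mat, with clearance to both fingers. Next, rise and go to jar C at (555,-82).

>>> {"fn": "play_rows", "kwargs": {
  "motion": [0,0,0,-0.015,0,0,-1,0,0,0,-0.025,0,0,-1,0,0,0,-0.025,0,0,-1,0,0,0,-0.025,0,0,-1,0,0.014,0.009,-0.025,0,0,-1,0,0,0,-0.02,0.01,0.004,-1,0,0,0,0,0.03,0.012,-1,0,0,0,0,0.03,0.012,-1,0,0,0,0,0.03,0.012,-1,0,0,0,0,0.03,0.012,-1,0,0,0,0,0.03,0.012,-1,0,0,0,0,0.03,0.012,-1,0,0,0,0,0.03,0.012,-1,0,0,0,0,0.03,0.012,-1,0,0,0,0,0.03,0.012,-1,0,0,0,0,0.03,0.012,-1,0,0,0,0,0,0,-1,0,0,0,0,0,0,-1]
}}

```text
clock: 15.6
eef_pos: [551.6, -87.2, 208.0]
eef_rot: [-0.463, 1.554, -0.463]
wrist_force: [-0.6, -0.7, 0.2]
finger_gap: 94.0
```

```bash
python3 to.py 555 -82 41
```

```text
t 15.6 pos [551.6 -87.2 208. ] yaw 0.0 F [-0.6 -0.7  0.2] gap 94.0 j [-0.22  0.31  1.51 -0.    1.31 -0.22]
turn [0.     0.0146 0.0073] shift now-axes mm [167.    6.4   0.9] shift goal-axes [167.    5.2   3.4]
```

>>> {"fn": "play_rows", "kwargs": {
  "motion": [0,0.015,0.007,0.01,0.004,0.003,-1,0,0,0,0,0,0,-1,0,0,0,0.02,0,0,-1,0,0,0,0.02,0,0,-1,0,0,0,0.02,0,0,-1,0,0,0,0.02,0,0,-1,0,0,0,0.02,0,0,-1,0,0,0,0.02,0,0,-1,0,0,0,0.015,0,0,-1,0,0,0,0.01,0,0,-1,0,0,0,0,0,0,-1,0,0,0,0,0,0,-1]
}}

```text
clock: 16.8
eef_pos: [552.8, -92.3, 47.4]
eef_rot: [3.11, 1.568, 3.098]
wrist_force: [-0.3, -1.0, -0.5]
finger_gap: 94.0
```

```bash
python3 to.py 555 -83 41
```

```text
t 16.8 pos [552.8 -92.3  47.4] yaw -0.68 F [-0.3 -1.  -0.5] gap 94.0 j [-0.23  0.5   1.63 -0.    1.01 -0.22]
turn [-0.0119 -0.0029 -0.0001] shift now-axes mm [6.4 9.4 2.1] shift goal-axes [6.4 9.3 2.2]
```

>>> {"fn": "play_rows", "kwargs": {
  "motion": [-0.012,-0.003,0,0.004,0.009,0.002,-1,0,0,0,0,0,0,-1,0,0,0,0,0,0,-1]
}}

```text
clock: 17.1
eef_pos: [555.9, -82.8, 44.9]
eef_rot: [-0.135, 1.568, -0.134]
wrist_force: [0.4, 0.5, -0.1]
finger_gap: 94.1
```

```bash
python3 to.py 555 -83 41; python3 - <<'E'
from h import *
p,d=camera("wrist"); cv2.imwrite("pics/w3.png",p)
E
```

```text
t 17.1 pos [555.9 -82.8  44.9] yaw 0.06 F [ 0.4  0.5 -0.1] gap 94.1 j [-0.21  0.51  1.64  0.    1.   -0.21]
turn [0.001  0.003  0.0004] shift now-axes mm [ 3.9 -0.2 -0.9] shift goal-axes [ 3.9 -0.2 -0.9]
```

View pics/w3.png

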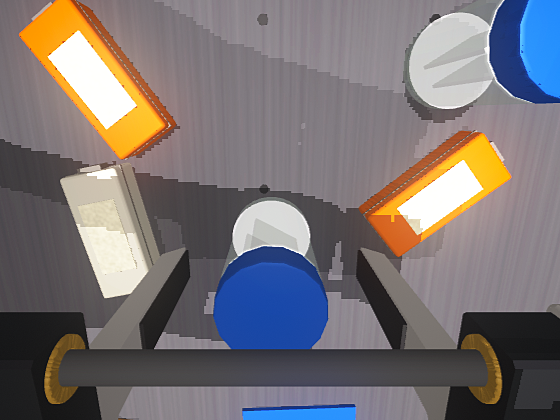

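The jar sits midway between the fingers, at column 271 against 273. The fingertips are above case height, so close.

>>> {"fn": "play_rows", "kwargs": {
  "motion": [0,0,0,0,0,0,0.1,0,0,0,0,0,0,0.1,0,0,0,0,0,0,0.1,0,0,0,0,0,0,0.1,0,0,0,0,0,0,0.1,0,0,0,0,0,0,0.1,0,0,0,0,0,0,0.3,0,0,0,0,0,0,0.3],
  "newtons": 9
}}

```text
clock: 17.95
eef_pos: [556.0, -83.0, 45.5]
eef_rot: [-0.143, 1.567, -0.142]
wrist_force: [0.2, 0.2, 0.9]
finger_gap: 47.6
```

```bash
python3 to.py 432 -345 180
```

```text
t 17.95 pos [556.  -83.   45.5] yaw 0.05 F [0.2 0.2 0.9] gap 47.6 j [-0.21  0.51  1.64  0.    1.   -0.21]
turn [0.0009 0.0036 0.0005] shift now-axes mm [-134.8 -262.  -123.8] shift goal-axes [-134.5 -262.  -124. ]
```

>>> {"fn": "play_rows", "kwargs": {
  "motion": [0,0,0,-0.01,0,0,0.3,0,0,0,-0.02,0,0,0.3,0,0,0,-0.025,0,0,0.3,0,0,0,-0.025,0,0,0.3,0,0,0,-0.025,0,0,0.3,0,0,0,-0.015,-0.01,-0.005,0.3,0,0,0,0,-0.025,-0.012,0.3,0,0,0,0,-0.025,-0.012,0.3,0,0,0,0,-0.025,-0.012,0.3,0,0,0,0,-0.025,-0.012,0.3,0,0,0,0,-0.025,-0.012,0.3,0,0,0,0,-0.025,-0.012,0.3,0,0,0,0,-0.025,-0.012,0.3,0,0,0,0,-0.025,-0.012,0.3,0,0,0,0,-0.02,-0.01,0.3,0,0,0,0,-0.01,-0.005,0.3,0,0,0,0,0,0,0.3,0,0,0,0,0,0,0.3]
}}

```text
clock: 19.75
eef_pos: [434.1, -330.4, 179.5]
eef_rot: [-0.351, 1.565, -0.348]
wrist_force: [0.3, 0.1, -2.5]
finger_gap: 47.9
```

```bash
python3 to.py 433 -345 60
```

```text
t 19.75 pos [ 434.1 -330.4  179.5] yaw 0.16 F [ 0.3  0.1 -2.5] gap 47.9 j [-0.72  0.31  1.57  0.    1.26 -0.72]
turn [0.0028 0.0057 0.0021] shift now-axes mm [119.6 -14.3  -1.9] shift goal-axes [119.5 -14.6  -1.1]
```

>>> {"fn": "play_rows", "kwargs": {
  "motion": [0,0.006,0.002,0,-0.008,0,0.3,0,0,0,0,-0.006,0,0.3,0,0,0,0.01,0,0,0.3,0,0,0,0.015,0,0,0.3,0,0,0,0.015,0,0,0.3,0,0,0,0.015,0,0,0.3,0,0,0,0.015,0,0,0.3,0,0,0,0.015,0,0,0.3,0,0,0,0.01,0,0,0.3,0,0,0,0.005,0,0,0.3,0,0,0,0,0,0,0.3,0,0,0,0,0,0,0.3]
}}

```text
clock: 20.95
eef_pos: [436.0, -341.2, 71.0]
eef_rot: [2.373, 1.567, 2.382]
wrist_force: [0.3, 0.6, -1.5]
finger_gap: 48.1
```

```bash
python3 to.py 433 -345 50
```

```text
t 20.95 pos [ 436.  -341.2   71. ] yaw 0.46 F [ 0.3  0.6 -1.5] gap 48.1 j [-0.73  0.46  1.64  0.    1.05 -0.74]
turn [ 0.008  -0.0026 -0.0025] shift now-axes mm [21.  -3.8 -3. ] shift goal-axes [21.  -3.8 -3. ]
```

>>> {"fn": "play_rows", "kwargs": {
  "motion": [0.008,0,0,0.004,-0.004,-0.002,0.3,0,0,0,0.004,0,0,0.3,0,0,0,0.003,0,0,0.3,0,0,0,0.002,0,0,0.3,0,0,0,0.002,0,0,0.3,0,0,0,0.002,0,0,0.3,0,0,0,0,0,0,0.3]
}}

```text
clock: 21.65
eef_pos: [434.4, -346.2, 54.1]
eef_rot: [2.298, 1.57, 2.297]
wrist_force: [0.5, 0.5, -1.7]
finger_gap: 48.1
```

>>> {"fn": "play_rows", "kwargs": {
  "motion": [0,0,0,0.001,0,0,0.3,0,0,0,0,0,0,0.3]
}}

```text
clock: 21.85
eef_pos: [434.5, -346.2, 53.1]
eef_rot: [2.338, 1.57, 2.337]
wrist_force: [1.0, 0.4, -1.9]
finger_gap: 47.7
```

>>> {"fn": "play_rows", "kwargs": {
  "motion": [0,0,0,0.0015,0,0,0.3,0,0,0,0.0015,0,0,0.3,0,0,0,0,0,0,0.3]
}}

```text
clock: 22.15
eef_pos: [434.5, -346.4, 50.4]
eef_rot: [2.937, 1.57, 2.936]
wrist_force: [-0.5, 0.5, -1.9]
finger_gap: 47.7
```

>>> {"fn": "play_rows", "kwargs": {
  "motion": [0,0,0,0.001,0,0,0.3,0,0,0,0,0,0,0.3]
}}

```text
clock: 22.35
eef_pos: [434.6, -346.7, 50.4]
eef_rot: [-1.414, 1.57, -1.415]
wrist_force: [0.1, -0.8, -2.3]
finger_gap: 47.7
```

>>> {"fn": "play_rows", "kwargs": {
  "motion": [0,0,0,0.001,0,0,0.3,0,0,0,0,0,0,0.3]
}}

```text
clock: 22.55
eef_pos: [434.8, -346.9, 50.1]
eef_rot: [-1.061, 1.569, -1.062]
wrist_force: [-0.6, 0.5, -2.3]
finger_gap: 47.5
```

Stalled at 50.4 mm, which is the grasp height plus the mat's 5 mm, so it is on the mat. Release.

>>> {"fn": "play_rows", "kwargs": {
  "motion": [0,0,0,0,0,0,0.0,0,0,0,0,0,0,-0.3,0,0,0,0,0,0,-0.6,0,0,0,0,0,0,-0.8,0,0,0,0,0,0,-0.8,0,0,0,-0.015,0,0,-1,0,0,0,-0.025,0,0,-1,0,0,0,-0.025,0,0,-1,0,0,0,-0.025,0,0,-1,0,0,0,-0.025,0,0,-1,0,0,0,-0.015,0,0,-1,0,0,0,0,0,0,-1]
}}

```text
clock: 23.75
eef_pos: [434.9, -346.6, 191.5]
eef_rot: [-0.783, 1.565, -0.783]
wrist_force: [-0.6, -0.1, -0.0]
finger_gap: 93.6
```

```bash
python3 to.py 658 23 185; python3 - <<'E'
from h import *
p,d=camera("side"); cv2.imwrite("pics/s5.png",p)
E
```

```text
t 23.75 pos [ 434.9 -346.6  191.5] yaw -0.03 F [-0.6 -0.1 -0. ] gap 93.6 j [-0.74  0.32  1.53 -0.    1.29 -0.74]
turn [-0.0006  0.0038  0.0037] shift now-axes mm [  6.  369.8 222.9] shift goal-axes [  6.5 369.6 223.1]
```

View pics/s5.png

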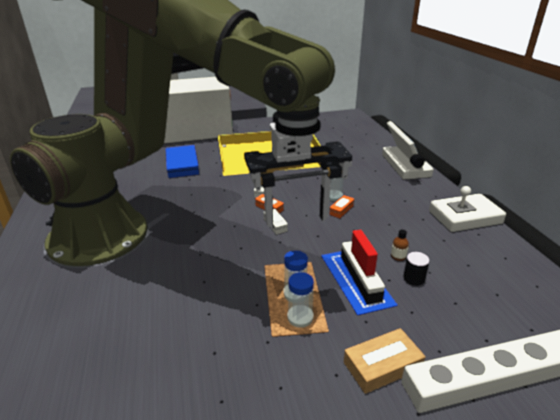

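Two jars stand on the mat at (296,270) and (300,295). Now jar B.

>>> {"fn": "play_rows", "kwargs": {
  "motion": [0,0.004,0.004,0,0.015,0.01,-1,0,0,0,0,0.03,0.018,-1,0,0,0,0,0.03,0.018,-1,0,0,0,0,0.03,0.018,-1,0,0,0,0,0.03,0.018,-1,0,0,0,0,0.03,0.018,-1,0,0,0,0,0.03,0.018,-1,0,0,0,0,0.03,0.018,-1,0,0,0,0,0.03,0.018,-1,0,0,0,0,0.03,0.018,-1,0,0,0,0,0.03,0.018,-1,0,0,0,0,0.03,0.018,-1,0,0,0,0,0.015,0.01,-1,0,0,0,0,0,0,-1,0,0,0,0,0,0,-1]
}}

```text
clock: 25.3
eef_pos: [655.1, 29.1, 175.0]
eef_rot: [2.881, 1.548, 2.878]
wrist_force: [-0.7, 0.2, 0.6]
finger_gap: 93.9
```

```bash
python3 to.py 658 24 43
```

```text
t 25.3 pos [655.1  29.1 175. ] yaw -0.16 F [-0.7  0.2  0.6] gap 93.9 j [-0.01  0.58  1.2   0.01  1.39 -0.01]
turn [-0.0029 -0.0222 -0.0059] shift now-axes mm [131.9  -5.9   5.9] shift goal-axes [132.   -5.1   2.9]
```

>>> {"fn": "play_rows", "kwargs": {
  "motion": [0,-0.022,-0.006,0,-0.005,0.003,-1,0,0,0,0,0,0,-1,0,0,0,0.015,0,0,-1,0,0,0,0.015,0,0,-1,0,0,0,0.02,0,0,-1,0,0,0,0.02,0,0,-1,0,0,0,0.02,0,0,-1,0,0,0,0.015,0,0,-1,0,0,0,0.01,0,0,-1,0,0,0,0.005,0,0,-1,0,0,0,0,0,0,-1,0,0,0,0,0,0,-1]
}}

```text
clock: 26.5
eef_pos: [656.9, 16.2, 50.2]
eef_rot: [-0.313, 1.566, -0.323]
wrist_force: [0.4, -0.5, -0.0]
finger_gap: 93.8
```

```bash
python3 to.py 658 24 43; python3 - <<'E'
from h import *
p,d=camera("wrist"); cv2.imwrite("pics/w4.png",p)
E
```

```text
t 26.5 pos [656.9  16.2  50.2] yaw -0.62 F [ 0.4 -0.5 -0. ] gap 93.8 j [-0.03  0.68  1.33 -0.    1.12 -0.02]
turn [-0.0108  0.0044  0.0014] shift now-axes mm [7.2 7.9 1. ] shift goal-axes [7.2 7.8 1.1]
```

View pics/w4.png

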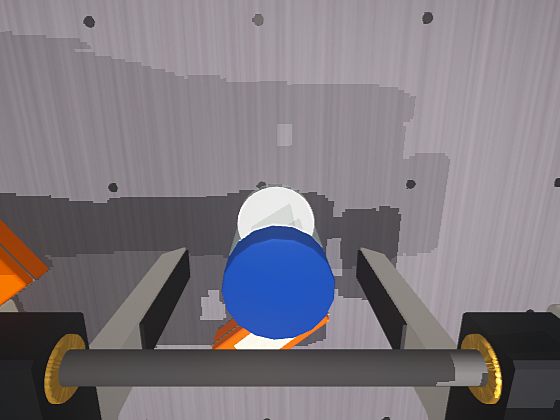

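The jar is centred between the jaws and the TCP is about 8 mm short in y. Correct it and close.

>>> {"fn": "play_rows", "kwargs": {
  "motion": [-0.011,0.004,0,0.004,0.008,0.001,-1,0,0,0,0,0,0,-1,0,0,0,0,0,0,-1]
}}

```text
clock: 26.85
eef_pos: [658.9, 25.1, 47.6]
eef_rot: [-0.49, 1.568, -0.489]
wrist_force: [0.3, 0.2, 0.5]
finger_gap: 94.1
```

```bash
python3 to.py 658 24 43
```

```text
t 26.85 pos [658.9  25.1  47.6] yaw 0.09 F [0.3 0.2 0.5] gap 94.1 j [-0.02  0.69  1.32 -0.    1.12 -0.02]
turn [0.0015 0.0027 0.0014] shift now-axes mm [ 4.6 -1.1 -0.9] shift goal-axes [ 4.6 -1.1 -0.9]
```

>>> {"fn": "play_rows", "kwargs": {
  "motion": [0,0,0,0,0,0,0.1,0,0,0,0,0,0,0.1,0,0,0,0,0,0,0.1,0,0,0,0,0,0,0.1,0,0,0,0,0,0,0.1,0,0,0,0,0,0,0.1,0,0,0,0,0,0,0.3,0,0,0,0,0,0,0.3],
  "newtons": 9
}}

```text
clock: 27.65
eef_pos: [659.1, 25.1, 48.1]
eef_rot: [-0.401, 1.567, -0.4]
wrist_force: [-0.3, 0.4, 0.3]
finger_gap: 47.8
```

```bash
python3 to.py 440 -280 190
```

```text
t 27.65 pos [659.1  25.1  48.1] yaw 0.08 F [-0.3  0.4  0.3] gap 47.8 j [-0.02  0.69  1.32 -0.    1.12 -0.02]
turn [0.0014 0.0034 0.0014] shift now-axes mm [-142.2 -305.  -219.1] shift goal-axes [-141.9 -305.1 -219.1]
```

>>> {"fn": "play_rows", "kwargs": {
  "motion": [0,0,0,-0.01,0,0,0.3,0,0,0,-0.02,0,0,0.3,0,0,0,-0.025,0,0,0.3,0,0,0,-0.025,0,0,0.3,0,0,0,-0.025,0,0,0.3,0,0,0,-0.02,-0.01,-0.007,0.3,0,0,0,-0.005,-0.024,-0.017,0.3,0,0,0,0,-0.024,-0.017,0.3,0,0,0,0,-0.024,-0.017,0.3,0,0,0,0,-0.024,-0.017,0.3,0,0,0,0,-0.024,-0.017,0.3,0,0,0,0,-0.024,-0.017,0.3,0,0,0,0,-0.024,-0.017,0.3,0,0,0,0,-0.024,-0.017,0.3,0,0,0,0,-0.024,-0.017,0.3,0,0,0,0,-0.024,-0.017,0.3,0,0,0,0,-0.02,-0.014,0.3,0,0,0,0,-0.012,-0.008,0.3,0,0,0,0,0,0,0.3,0,0,0,0,0,0,0.3]
}}

```text
clock: 29.65
eef_pos: [449.5, -266.6, 193.3]
eef_rot: [-0.731, 1.565, -0.728]
wrist_force: [-0.7, -0.6, -2.2]
finger_gap: 47.8
```

```bash
python3 to.py 441 -281 80; python3 - <<'E'
from h import *
p,d=camera("side"); cv2.imwrite("pics/s6.png",p)
p,d=camera("top"); cv2.imwrite("pics/t6.png",p)
E
```

```text
t 29.65 pos [ 449.5 -266.6  193.3] yaw 0.14 F [-0.7 -0.6 -2.2] gap 47.8 j [-0.61  0.25  1.62 -0.    1.27 -0.61]
turn [0.0024 0.0042 0.0037] shift now-axes mm [113.3 -14.   -9. ] shift goal-axes [113.3 -14.4  -8.5]
```

View pics/s6.png

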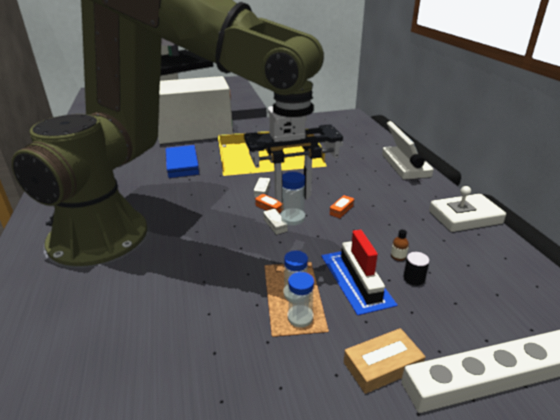

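The third jar is held upright at (292,195). Bring it over the free end of the mat and down.

>>> {"fn": "play_rows", "kwargs": {
  "motion": [0,0.004,0.004,0,-0.008,-0.004,0.3,0,0,0,0,-0.007,-0.004,0.3,0,0,0,0.01,0,0,0.3,0,0,0,0.015,0,0,0.3,0,0,0,0.015,0,0,0.3,0,0,0,0.015,0,0,0.3,0,0,0,0.015,0,0,0.3,0,0,0,0.015,0,0,0.3,0,0,0,0.015,0,0,0.3,0,0,0,0.005,0,0,0.3,0,0,0,0,0,0,0.3,0,0,0,0,0,0,0.3]
}}

```text
clock: 30.95
eef_pos: [440.8, -280.1, 78.9]
eef_rot: [2.332, 1.566, 2.338]
wrist_force: [-1.5, -0.9, -2.3]
finger_gap: 47.7
```

```bash
python3 to.py 441 -282 53
```

```text
t 30.95 pos [ 440.8 -280.1   78.9] yaw 0.32 F [-1.5 -0.9 -2.3] gap 47.7 j [-0.64  0.38  1.73  0.    1.04 -0.64]
turn [ 0.0055 -0.0031 -0.0033] shift now-axes mm [25.9 -2.   0.3] shift goal-axes [25.9 -1.9  0.2]
```

>>> {"fn": "play_rows", "kwargs": {
  "motion": [0.005,-0.003,-0.003,0.004,-0.002,0,0.3,0,0,0,0.005,0,0,0.3,0,0,0,0.005,0,0,0.3,0,0,0,0.003,0,0,0.3,0,0,0,0.002,0,0,0.3,0,0,0,0.002,0,0,0.3,0,0,0,0,0,0,0.3,0,0,0,0,0,0,0.3]
}}

```text
clock: 31.75
eef_pos: [441.5, -282.9, 57.6]
eef_rot: [-0.602, 1.568, -0.603]
wrist_force: [0.5, -0.1, -3.4]
finger_gap: 48.0
```

>>> {"fn": "play_rows", "kwargs": {
  "motion": [0,0,0,0.001,0,0,0.3,0,0,0,0,0,0,0.3]
}}

```text
clock: 31.95
eef_pos: [441.7, -282.9, 56.8]
eef_rot: [-0.604, 1.567, -0.604]
wrist_force: [0.3, 0.6, -2.2]
finger_gap: 47.6
```

>>> {"fn": "play_rows", "kwargs": {
  "motion": [0,0,0,0.0015,0,0,0.3,0,0,0,0.0015,0,0,0.3,0,0,0,0,0,0,0.3]
}}

```text
clock: 32.25
eef_pos: [441.7, -283.0, 53.6]
eef_rot: [-0.606, 1.567, -0.606]
wrist_force: [-0.0, 0.6, -2.7]
finger_gap: 47.8
```

>>> {"fn": "play_rows", "kwargs": {
  "motion": [0,0,0,0.001,0,0,0.3,0,0,0,0,0,0,0.3]
}}

```text
clock: 32.45
eef_pos: [442.0, -283.2, 53.0]
eef_rot: [-0.626, 1.566, -0.626]
wrist_force: [0.2, 1.0, -1.8]
finger_gap: 47.9
```

>>> {"fn": "play_rows", "kwargs": {
  "motion": [0,0,0,0.001,0,0,0.3,0,0,0,0,0,0,0.3]
}}

```text
clock: 32.65
eef_pos: [442.2, -283.5, 52.9]
eef_rot: [-0.675, 1.565, -0.674]
wrist_force: [0.4, 0.1, -2.4]
finger_gap: 47.6
```

Stalled at 52.9 mm, against 53.1 expected on the mat. Release and rise.

>>> {"fn": "play_rows", "kwargs": {
  "motion": [0,0,0,0,0,0,0.0,0,0,0,0,0,0,-0.3,0,0,0,0,0,0,-0.6,0,0,0,0,0,0,-0.8,0,0,0,0,0,0,-0.8,0,0,0,-0.015,0,0,-1,0,0,0,-0.025,0,0,-1,0,0,0,-0.025,0,0,-1,0,0,0,-0.025,0,0,-1,0,0,0,-0.025,0,0,-1,0,0,0,-0.015,0,0,-1,0,0,0,0,0,0,-1]
}}

```text
clock: 33.85
eef_pos: [441.4, -282.8, 187.5]
eef_rot: [-0.648, 1.566, -0.647]
wrist_force: [0.3, -0.0, -0.4]
finger_gap: 94.0
```

```bash
python3 to.py 589 -331 160 -1.7; cat > look.py <<'E'
from h import *
import sys
tag=sys.argv[1]
for cam in ["side","top"]:
    p,d=camera(cam); c=camera_params(cam); W=cloud(d,c); cv2.imwrite(f"pics/{cam[0]}{tag}.png",p)
    for n in sys.argv[2:]:
        for r in place_of(cam,n): print(cam,n,round(r['conf'],2),w(c,r['at']).round())
        if cam=='top':
          for r in masks_of(cam,n):
            zr={'case1':(20,34),'jar1':(88,115),'sweeper':(40,120)}.get(n,(-9,200))
            m=r['region']&(W[...,2]>zr[0])&(W[...,2]<zr[1]); q=W[m]
            if len(q)>20:
                rr=cv2.minAreaRect(q[:,:2].astype(np.float32)); print('   mask',n,round(r['conf'],2),len(q),np.round(rr[0],1),np.round(rr[1]),round(rr[2],1),'zmed',np.median(q[:,2]).round(1))
print('t',read_state()['clock'])
E
python3 look.py 7 jar1 case1 sweeper
```

```text
t 33.85 pos [ 441.4 -282.8  187.5] yaw 0.01 F [ 0.3 -0.  -0.4] gap 94.0 j [-0.64  0.26  1.62 -0.    1.26 -0.64]
turn [0.0298 0.0039 0.0028] shift now-axes mm [ 28.2 -48.1 147.5] shift goal-axes [ 27.5 -43.8 148.9]
side jar1 0.77 [ 425. -413.    3.]
side jar1 0.73 [ 446. -288.    6.]
side jar1 0.56 [ 434. -343.    4.]
side case1 0.68 [459. -74.   1.]
side case1 0.62 [462.  16.  -4.]
side case1 0.59 [462. 116.  -1.]
side case1 0.58 [653. -52.  -1.]
side sweeper 0.81 [ 591. -330.    3.]
side sweeper 0.71 [461. 115.  -0.]
top jar1 0.57 [ 581. -326.    3.]
top jar1 0.51 [ 441. -281.    2.]
top case1 0.94 [457.  13.  -2.]
top case1 0.85 [457. -74.  -4.]
top case1 0.74 [460. 110.  -5.]
top case1 0.64 [654. -47.  -0.]
   mask case1 0.79 363 [461.7 113.4] [83. 34.] 66.7 zmed 26.2
   mask case1 0.79 344 [456.2 -72.7] [33. 80.] 11.3 zmed 26.0
   mask case1 0.68 362 [460.3  13.8] [34. 81.] 35.1 zmed 26.4
   mask case1 0.56 354 [655.1 -50.1] [82. 34.] 39.9 zmed 26.2
top sweeper 0.91 [ 588. -331.    8.]
   mask sweeper 0.6 768 [ 589.  -330.8] [161.  34.] 88.3 zmed 64.0
t 34.4
```

View pics/s7.png

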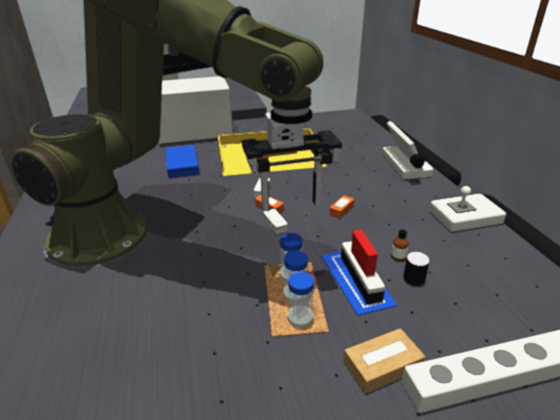

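View pics/t7.png

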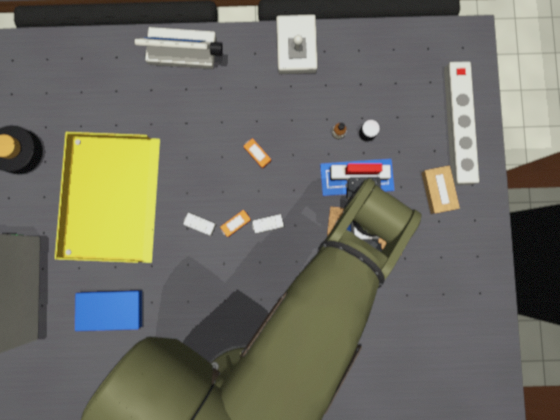

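All three jars stand on the mat at about (425,-410), (434,-346) and (442,-283). Case d has been knocked to (655,-50), shown at pixel (257,153). Now for the sweeper.

>>> {"fn": "play_rows", "kwargs": {
  "motion": [0.03,0.004,0.003,0,-0.005,0.015,-1,0,0,0,0,-0.007,0.025,-1,0,0,0,0,-0.007,0.025,-1,0,0,0,0,-0.007,0.025,-1,0,0,0,0,-0.007,0.025,-1,0,0,0,0,-0.007,0.02,-1,0,0,0,0,-0.004,0.01,-1,0,0,0,0,0,0,-1,0,0,0,0,0,0,-1]
}}

```text
clock: 35.3
eef_pos: [589.3, -331.7, 182.6]
eef_rot: [2.564, 1.565, 2.533]
wrist_force: [0.1, 0.4, 0.5]
finger_gap: 94.0
```

```bash
python3 to.py 589 -331 57 -1.7; python3 - <<'E'
from h import *
# tray fit from top camera: wall tops
p,d=camera("top"); c=camera_params("top"); W=cloud(d,c)
hsv=cv2.cvtColor(p,cv2.COLOR_BGR2HSV)
X,Y,Z=W[...,0],W[...,1],W[...,2]
ye=(Y>180)&(Y<520)&(hsv[...,0]>20)&(hsv[...,0]<35)&(hsv[...,1]>150)&(X>340)&(X<750)
q=W[ye]; r=cv2.minAreaRect(q[:,:2].astype(np.float32)); print('all',r,cv2.boxPoints(r).round(0).tolist())
q=W[ye&(Z>36)&(Z<46)]; r=cv2.minAreaRect(q[:,:2].astype(np.float32)); print('walls',len(q),r,cv2.boxPoints(r).round(0).tolist())
# open edge: bottom-yellow first y per x bin
q=W[ye&(Z<12)]
for x in range(380,720,40):
    s=q[(q[:,0]>x)&(q[:,0]<x+20)]; print(x+10,len(s),s[:,1].min().round(),s[:,1].max().round())
p,d=camera("wrist"); cv2.imwrite("pics/w8.png",p)
E
```

```text
t 35.3 pos [ 589.3 -331.7  182.6] yaw -1.81 F [0.1 0.4 0.5] gap 94.0 j [-0.57  0.61  1.13  0.    1.41 -0.54]
turn [-0.0019 -0.0052 -0.0034] shift now-axes mm [125.6   0.3   0.3] shift goal-axes [125.6   0.7  -0.3]
all ((542.3198852539062, 374.1045227050781), (224.05731201171875, 344.9888000488281), 86.16165161132812) [[363.0, 274.0], [707.0, 251.0], [722.0, 474.0], [378.0, 497.0]]
walls 289 ((541.9747924804688, 373.70892333984375), (221.45997619628906, 344.4300537109375), 86.18656158447266) [[363.0, 275.0], [706.0, 252.0], [721.0, 473.0], [378.0, 496.0]]
390 316 339.0 495.0
430 372 331.0 492.0
470 375 321.0 489.0
510 412 304.0 487.0
550 467 277.0 483.0
590 515 266.0 483.0
630 546 257.0 479.0
670 550 254.0 476.0
710 387 251.0 473.0
```

View pics/w8.png

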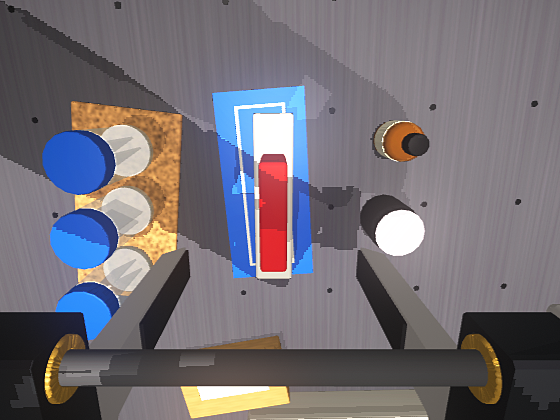

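The red grip at (273,213) is centred between the jaws. The jars at left are clear. Descend.

>>> {"fn": "play_rows", "kwargs": {
  "motion": [0,-0.005,-0.003,0.015,0,0,-1,0,0,0,0.02,0,0,-1,0,0,0,0.02,0,0,-1,0,0,0,0.02,0,0,-1,0,0,0,0.02,0,0,-1,0,0,0,0.01,0,0,-1,0,0,0,0.005,0,0,-1,0,0,0,0,0,0,-1,0,0,0,0,0,0,-1]
}}

```text
clock: 36.3
eef_pos: [587.1, -331.8, 75.0]
eef_rot: [-0.512, 1.564, -0.545]
wrist_force: [0.3, -0.3, 0.4]
finger_gap: 94.5
```

```bash
python3 to.py 589 -331 58 -1.7
```

```text
t 36.3 pos [ 587.1 -331.8   75. ] yaw -1.89 F [ 0.3 -0.3  0.4] gap 94.5 j [-0.57  0.69  1.26  0.    1.19 -0.54]
turn [-0.0033  0.0062  0.0035] shift now-axes mm [17.   1.   1.7] shift goal-axes [17.   0.9  1.8]
```

>>> {"fn": "play_rows", "kwargs": {
  "motion": [-0.003,0.006,0.003,0.008,0.001,0.002,-1,0,0,0,0.006,0,0,-1,0,0,0,0,0,0,-1,0,0,0,0,0,0,-1]
}}

```text
clock: 36.7
eef_pos: [590.1, -331.2, 61.7]
eef_rot: [-0.68, 1.568, -0.71]
wrist_force: [0.0, 1.1, 0.0]
finger_gap: 94.1
```

```bash
python3 to.py 589 -331 58 -1.7
```

```text
t 36.7 pos [ 590.1 -331.2   61.7] yaw -1.7 F [0.  1.1 0. ] gap 94.1 j [-0.57  0.71  1.25 -0.    1.17 -0.54]
turn [0.0001 0.002  0.0016] shift now-axes mm [ 3.7  0.2 -1.2] shift goal-axes [ 3.7  0.2 -1.1]
```

>>> {"fn": "play_rows", "kwargs": {
  "motion": [0,0,0,0,0,0,0.6,0,0,0,0,0,0,0.6,0,0,0,0,0,0,0.6,0,0,0,0,0,0,0.6,0,0,0,0,0,0,0.6,0,0,0,0,0,0,0.6,0,0,0,0,0,0,0.8,0,0,0,0,0,0,1,0,0,0,0,0,0,1,0,0,0,0,0,0,1],
  "newtons": 30
}}

```text
clock: 37.7
eef_pos: [590.2, -331.4, 62.2]
eef_rot: [-0.653, 1.568, -0.683]
wrist_force: [1.4, -0.6, 0.8]
finger_gap: 21.9
```

```bash
python3 to.py 668 -118 160 95
```

```text
t 37.7 pos [ 590.2 -331.4   62.2] yaw -1.7 F [ 1.4 -0.6  0.8] gap 21.9 j [-0.57  0.71  1.25 -0.    1.17 -0.54]
turn [-1.6878e+00  3.0000e-04  3.5000e-03] shift now-axes mm [-98.  215.4  71.7] shift goal-axes [-97.8 -96.1 205.8]
```

>>> {"fn": "play_rows", "kwargs": {
  "motion": [0,0,0,-0.01,0,0,1,0,0,0,-0.02,0,0,1,0,0,0,-0.025,0,0,1,0,0,0,-0.025,0,0,1,0,0,0,-0.015,0.005,0,1,0,0,0,0,0.02,0.006,1,0,0,0,0,0.03,0.011,1,0,0,0,0,0.03,0.011,1,0,0,0,0,0.03,0.011,1,0,0,0,0,0.03,0.011,1,0,0,0,0,0.03,0.011,1,0,0,0,0,0.02,0.006,1,0,0,0,0,0.01,0,1,0,0,0,0,0,0,1]
}}

```text
clock: 39.1
eef_pos: [663.1, -117.4, 162.0]
eef_rot: [2.811, 1.567, 2.781]
wrist_force: [0.2, -0.9, -3.4]
finger_gap: 22.2
```

>>> {"fn": "play_rows", "kwargs": {
  "motion": [-0.08,0,0,0,0,0,1,-0.12,0,0,0,0,0,1,-0.12,0,0,0,0,0,1,-0.12,0,0,0,0,0,1,-0.12,0,0,0,0,0,1,-0.12,0,0,0,0,0,1,-0.12,0,0,0,0,0,1,-0.12,0,0,0,0,0,1,-0.12,0,0,0,0,0,1,-0.12,0,0,0,0,0,1,-0.12,0,0,0,0,0,1,-0.12,0,0,0,0,0,1,-0.12,0,0,0,0,0,1,-0.08,0,0,0,0,0,1,0,0,0,0,0,0,1,0,0,0,0,0,0,1]
}}

```text
clock: 40.7
eef_pos: [655.0, -137.5, 162.3]
eef_rot: [1.673, 1.563, -2.995]
wrist_force: [0.9, -1.1, -2.5]
finger_gap: 21.8
```

```bash
python3 to.py 668 -118 160 95;python3 look.py 9 case1
```

```text
t 40.7 pos [ 655.  -137.5  162.3] yaw 92.55 F [ 0.9 -1.1 -2.5] gap 21.8 j [-0.26  0.61  1.18 -0.    1.36 -1.88]
turn [-0.0427 -0.0006 -0.0078] shift now-axes mm [  2.2 -13.9  18.9] shift goal-axes [  2.3 -14.7  18.3]
side case1 0.78 [653. -53.   2.]
side case1 0.74 [456. -75.   4.]
side case1 0.63 [460. 115.  -0.]
side case1 0.55 [461.  19.  -2.]
side case1 0.17 [236. 354.   4.]
top case1 0.59 [459. 112.  -2.]
top case1 0.55 [653. -47.  -0.]
   mask case1 0.9 367 [461.4 112.7] [81. 34.] 66.6 zmed 26.0
t 40.95
```

View pics/s9.png

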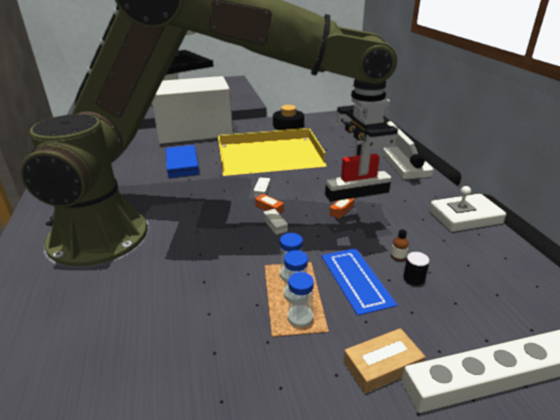

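View pics/t9.png

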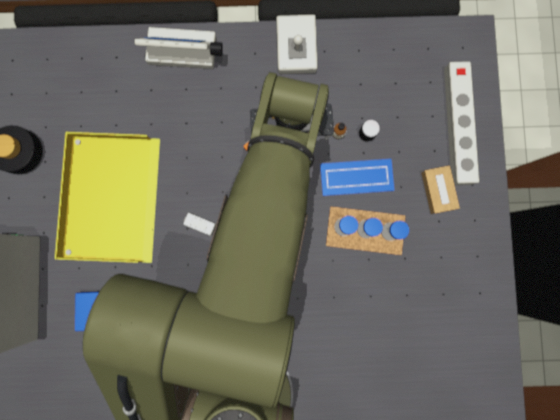

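>>> {"fn": "play_rows", "kwargs": {
  "motion": [-0.03,0,-0.008,0,-0.005,0.003,1,-0.03,0,0,0,-0.004,0.003,1,0,0,0,0.015,0,0,1,0,0,0,0.02,0,0,1,0,0,0,0.02,0,0,1,0,0,0,0.015,0,0,1,0,0,0,0.01,0,0,1,0,0,0,0.005,0,0,1,0,0,0,0,0,0,1,0,0,0,0,0,0,1]
}}

```text
clock: 41.95
eef_pos: [664.8, -128.4, 69.9]
eef_rot: [-2.594, 1.571, -0.91]
wrist_force: [-0.0, 0.0, -2.1]
finger_gap: 21.6
```

```bash
python3 to.py 664 -130 64 96.4
```

```text
t 41.95 pos [ 664.8 -128.4   69.9] yaw 96.49 F [-0.   0.  -2.1] gap 21.6 j [-0.24  0.71  1.24 -0.    1.19 -1.93]
turn [ 0.0016 -0.0002  0.0001] shift now-axes mm [ 5.9  1.  -1.5] shift goal-axes [ 5.9  1.  -1.5]
```

>>> {"fn": "play_rows", "kwargs": {
  "motion": [0,0,0,0.005,0,0,1,0,0,0,0,0,0.005,1,0,0,0,0,0,0.01,1,0,0,0,0,0,0.015,1,0,0,0,0,0,0.015,1,0,0,0,0,0,0.015,1,0,0,0,0,0,0.015,1,0,0,0,0,0,0.015,1,0,0,0,0,0,0.01,1,0,0,0,0,0,0,1]
}}

```text
clock: 42.95
eef_pos: [653.2, -18.3, 67.1]
eef_rot: [-1.887, 1.566, -0.2]
wrist_force: [-0.2, -0.1, -3.5]
finger_gap: 22.0
```

```bash
python3 to.py 612 330 65 96.4
```

```text
t 42.95 pos [653.2 -18.3  67.1] yaw 96.62 F [-0.2 -0.1 -3.5] gap 22.0 j [-0.08  0.66  1.33 -0.    1.15 -1.77]
turn [ 0.0039 -0.0013  0.0041] shift now-axes mm [  1.7   0.8 350.7] shift goal-axes [  2.1   2.1 350.7]
```

>>> {"fn": "play_rows", "kwargs": {
  "motion": [0.003,0,0.003,0.001,0,0.01,1,0,0,0,0,0,0.015,1,0,0,0,0,0,0.015,1,0,0,0,0,0,0.015,1,0,0,0,0,0,0.015,1,0,0,0,0,0,0.015,1,0,0,0,0,0,0.015,1,0,0,0,0,0,0.015,1,0,0,0,0,0,0.015,1,0,0,0,0,0,0.015,1,0,0,0,0,0,0.015,1,0,0,0,0,0,0.01,1,0,0,0,0,0,0,1]
}}

```text
clock: 44.25
eef_pos: [632.3, 166.0, 65.8]
eef_rot: [-2.495, 1.569, -0.812]
wrist_force: [0.3, 0.0, -3.5]
finger_gap: 21.9
```

```bash
python3 to.py 612 330 66 96.4; python3 look.py 10 case1
```

```text
t 44.25 pos [632.3 166.   65.8] yaw 96.44 F [ 0.3  0.  -3.5] gap 21.9 j [ 0.2   0.66  1.33 -0.    1.15 -1.48]
turn [ 0.0007 -0.0015  0.0011] shift now-axes mm [ -0.5   1.8 165.2] shift goal-axes [ -0.2   1.9 165.2]
side case1 0.94 [455. -75.   4.]
side case1 0.71 [463.  13.  -2.]
side case1 0.67 [460. 112.  -1.]
side case1 0.28 [ 708. -279.   -0.]
top case1 0.81 [463. 114.  -0.]
top case1 0.81 [454. -77.  -1.]
top case1 0.72 [457.  14.  -1.]
top case1 0.68 [233. 359.  -4.]
top case1 0.65 [ 424. -411.    5.]
   mask case1 0.89 292 [460.2 109.7] [75. 34.] 64.9 zmed 26.2
   mask case1 0.88 337 [460.4  13. ] [32. 80.] 35.7 zmed 26.4
   mask case1 0.84 363 [456.5 -73.7] [34. 82.] 11.6 zmed 25.9
t 44.5
```

View pics/s10.png

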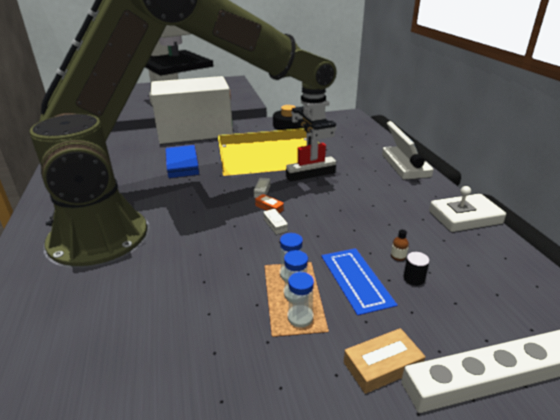

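View pics/t10.png

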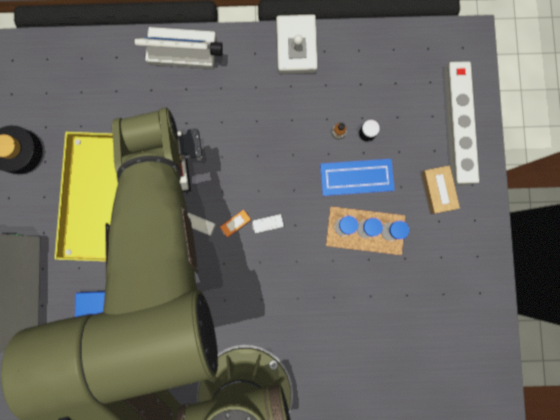

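Case d is hidden ahead of the blade and the other cases have not moved. Continue into the tray.

>>> {"fn": "play_rows", "kwargs": {
  "motion": [0,0,0,-0.001,0.002,0.01,1,0,0,0,0,0,0.015,1,0,0,0,0,0,0.015,1,0,0,0,0,0,0.015,1,0,0,0,0,0,0.015,1,0,0,0,0,0,0.015,1,0,0,0,0,0,0.015,1,0,0,0,0,0,0.015,1,0,0,0,0,0,0.015,1,0,0,0,0,0,0.01,1,0,0,0,0,0,0.005,1,0,0,0,0,0,0,1]
}}

```text
clock: 45.7
eef_pos: [612.7, 321.4, 66.4]
eef_rot: [-2.605, 1.569, -0.924]
wrist_force: [-0.6, -0.4, -2.4]
finger_gap: 21.7
```

```bash
python3 to.py 612 335 66 96.4; python3 - <<'E'
from h import *
p,d=camera("wrist"); cv2.imwrite("pics/w11.png",p)
E
```

```text
t 45.7 pos [612.7 321.4  66.4] yaw 96.34 F [-0.6 -0.4 -2.4] gap 21.7 j [ 0.43  0.74  1.19 -0.    1.21 -1.25]
turn [-0.0011 -0.0017  0.001 ] shift now-axes mm [ 0.3 -0.8 13.6] shift goal-axes [ 0.4 -0.8 13.6]
```

View pics/w11.png

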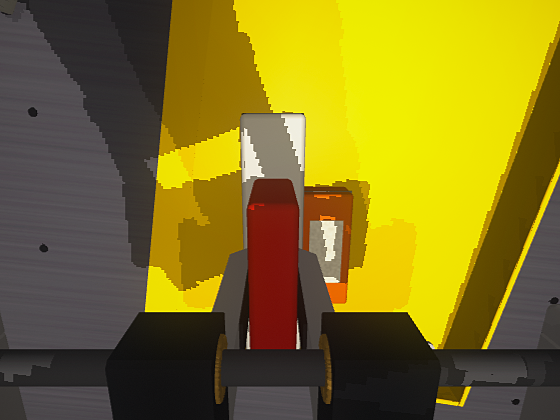

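Case d at (327,245) lies flush in front of the blade, inside the tray. Push it a little deeper, then back off and lift.

>>> {"fn": "play_rows", "kwargs": {
  "motion": [0,0,0,0,0,0.008,1,0,0,0,0,0,0.015,1,0,0,0,0,0,0.012,1,0,0,0,0,0,0.006,1,0,0,0,0,0,0,1,0,0,0,0,0,-0.01,1,0,0,0,0,0,-0.015,1,0,0,0,-0.015,0,-0.015,1,0,0,0,-0.025,0,-0.01,1,0,0,0,-0.025,0,0,1,0,0,0,-0.025,0,0,1,0,0,0,0,0,0,1]
}}

```text
clock: 46.95
eef_pos: [615.5, 303.3, 163.8]
eef_rot: [-2.455, 1.568, -0.781]
wrist_force: [0.7, 1.2, -2.4]
finger_gap: 21.7
```

```bash
python3 to.py 448 -160 160 80; python3 - <<'E'
from h import *
p,d=camera("wrist"); c=camera_params("wrist"); cv2.imwrite("pics/w12.png",p)
W=cloud(d,c)
for r in place_of("wrist","case1"): print(round(r['conf'],2),w(c,r['at']).round())
E
```

```text
t 46.95 pos [615.5 303.3 163.8] yaw 95.93 F [ 0.7  1.2 -2.4] gap 21.7 j [ 0.41  0.64  1.12 -0.    1.37 -1.27]
turn [ 0.2781 -0.0022  0.0024] shift now-axes mm [   4.5  214.5 -443.5] shift goal-axes [   3.8   84.5 -485.4]
0.71 [458. 115.  -5.]
0.56 [609. 403.  -2.]
```

View pics/w12.png

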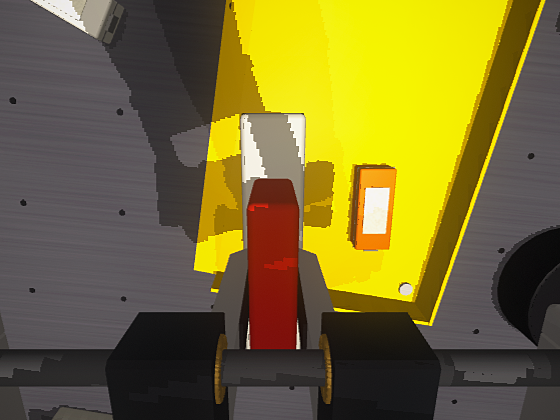

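Case d rests in the tray at about (609,403). Next, position behind the row of three cases.

>>> {"fn": "play_rows", "kwargs": {
  "motion": [0.11,0,0,0,0,0,1,0.11,0,0,0,0,0,1,0,0,0,0,0.005,-0.015,1,0,0,0,0,0.007,-0.03,1,0,0,0,0,0.007,-0.03,1,0,0,0,0,0.007,-0.03,1,0,0,0,0,0.007,-0.03,1,0,0,0,0,0.007,-0.03,1,0,0,0,0,0.007,-0.03,1,0,0,0,0,0.007,-0.03,1,0,0,0,0,0.007,-0.03,1,0,0,0,0,0.007,-0.03,1,0,0,0,0,0.007,-0.03,1,0,0,0,0,0.007,-0.03,1,0,0,0,0,0.007,-0.03,1,0,0,0,0,0.007,-0.03,1,0,0,0,0,0.007,-0.03,1,0,0,0,0,0.005,-0.015,1,0,0,0,0,0,0,1,0,0,0,0,0,0,1]
}}

```text
clock: 49.05
eef_pos: [426.2, -151.0, 135.3]
eef_rot: [1.829, 1.522, -3.009]
wrist_force: [0.2, -0.2, -2.7]
finger_gap: 22.1
```

```bash
python3 to.py 442 -155 160 83; python3 look.py 13 case1; cat > /dev/null
```

```text
t 49.05 pos [ 426.2 -151.   135.3] yaw 82.76 F [ 0.2 -0.2 -2.7] gap 22.1 j [-0.41  0.19  1.84 -0.03  1.16 -1.84]
turn [-0.0044 -0.0125 -0.0475] shift now-axes mm [-25.4 -15.   -2.3] shift goal-axes [-24.7 -16.1  -2. ]
side case1 0.61 [614. 394.   5.]
side case1 0.58 [458. -72.   2.]
top case1 0.75 [459. 112.   1.]
top case1 0.64 [455. -71.   0.]
top case1 0.58 [457.  12.  -3.]
top case1 0.56 [615. 403.   2.]
   mask case1 0.77 364 [460.1  14.1] [34. 82.] 34.5 zmed 26.3
   mask case1 0.74 378 [615.1 398.2] [83. 36.] 5.3 zmed 28.3
   mask case1 0.62 348 [462.2 113.1] [83. 33.] 66.7 zmed 26.2
   mask case1 0.5 54 [450.5 -42.3] [14. 30.] 89.5 zmed 25.7
t 49.3
```

View pics/s13.png

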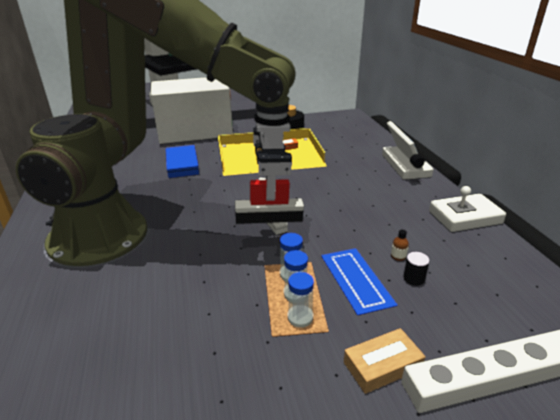

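>>> {"fn": "play_rows", "kwargs": {
  "motion": [-0.004,-0.012,-0.047,0,-0.015,-0.004,1,0,0,0,0,0,0,1,0,0,0,0.015,0,0,1,0,0,0,0.02,0,0,1,0,0,0,0.015,0,0,1,0,0,0,0.008,0,0,1,0,0,0,0,0,0,1,0,0,0,0,0,0,1]
}}

```text
clock: 50.1
eef_pos: [441.4, -153.4, 76.4]
eef_rot: [2.16, 1.567, -2.669]
wrist_force: [0.2, 0.0, -1.5]
finger_gap: 22.0
```

```bash
python3 to.py 442 -155 64 83
```

```text
t 50.1 pos [ 441.4 -153.4   76.4] yaw 83.33 F [ 0.2  0.  -1.5] gap 22.0 j [-0.41  0.28  1.88 -0.    0.99 -1.86]
turn [ 0.0058 -0.0021 -0.0031] shift now-axes mm [12.4 -0.9 -1.4] shift goal-axes [12.4 -0.8 -1.5]
```

>>> {"fn": "play_rows", "kwargs": {
  "motion": [0.006,-0.002,-0.003,0.006,0,0,1,0,0,0,0.005,0,0.003,1,0,0,0,0,0,0.006,1,0,0,0,0,0,0.01,1,0,0,0,0,0,0.012,1,0,0,0,0,0,0.012,1,0,0,0,0,0,0.012,1,0,0,0,0,0,0.012,1,0,0,0,0,0,0.012,1,0,0,0,0,0,0.008,1,0,0,0,0,0,0,1]
}}

```text
clock: 51.2
eef_pos: [453.7, -58.5, 66.5]
eef_rot: [-1.883, 1.568, -0.433]
wrist_force: [-0.2, -1.0, -2.9]
finger_gap: 21.8
```

```bash
python3 to.py 501 330 65 83; python3 look.py 14 case1
```

```text
t 51.2 pos [453.7 -58.5  66.5] yaw 83.05 F [-0.2 -1.  -2.9] gap 21.8 j [-0.21  0.27  1.92 -0.    0.95 -1.66]
turn [ 0.0008 -0.0009  0.0029] shift now-axes mm [1.100e+00 1.000e-01 3.914e+02] shift goal-axes [  1.5   0.4 391.4]
side case1 0.63 [463. 118.  -4.]
side case1 0.57 [616. 397.   6.]
top case1 0.89 [458. 118.  -3.]
top case1 0.77 [616. 404.   2.]
top case1 0.46 [476.  56.  -2.]
   mask case1 0.93 345 [461.2 115.9] [82. 33.] 65.2 zmed 26.4
   mask case1 0.83 372 [615.8 398.2] [83. 36.] 7.2 zmed 28.2
   mask case1 0.59 219 [477.   60.4] [77. 25.] 0.4 zmed 26.3
t 51.45
```

View pics/s14.png

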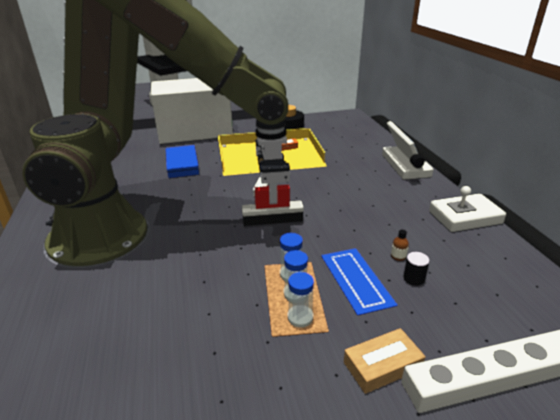

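View pics/t14.png

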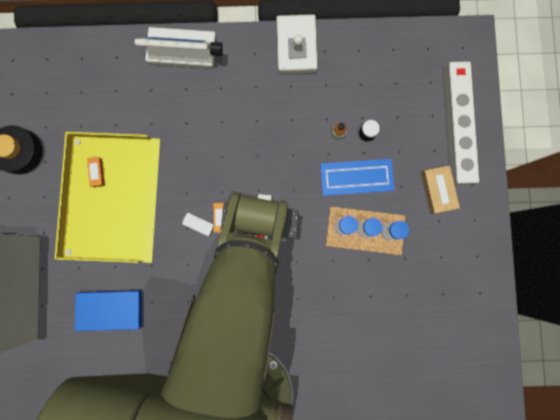

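Case b, at pixel (219,217), has turned crosswise and lies ahead of the blade, so it is stable. Continue.

>>> {"fn": "play_rows", "kwargs": {
  "motion": [0,0,0.003,0.001,0,0.006,1,0,0,0,0,0,0.012,1,0,0,0,0,0,0.012,1,0,0,0,0,0,0.012,1,0,0,0,0,0,0.012,1,0,0,0,0,0,0.012,1,0,0,0,0,0,0.012,1,0,0,0,0,0,0.012,1,0,0,0,0,0,0.008,1,0,0,0,0,0,0,1]
}}

```text
clock: 52.45
eef_pos: [466.7, 46.2, 65.3]
eef_rot: [3.048, 1.569, -1.788]
wrist_force: [-0.2, 0.4, -2.5]
finger_gap: 21.6
```

```bash
python3 to.py 501 330 65 83; python3 look.py 15 case1
```

```text
t 52.45 pos [466.7  46.2  65.3] yaw 82.94 F [-0.2  0.4 -2.5] gap 21.6 j [ 0.02  0.3   1.88 -0.    0.96 -1.43]
turn [-0.0011 -0.0014 -0.0001] shift now-axes mm [-1.000e-01  8.000e-01  2.859e+02] shift goal-axes [  0.3   0.5 285.9]
side case1 0.67 [616. 397.   6.]
side case1 0.48 [ 432. -349.    3.]
side case1 0.44 [471. 216.   0.]
top case1 0.84 [467. 215.   1.]
top case1 0.8 [614. 399.  -1.]
   mask case1 0.82 308 [468.  224.8] [71. 33.] 87.8 zmed 26.7
   mask case1 0.68 384 [615.6 398.6] [84. 36.] 6.4 zmed 28.1
   mask case1 0.26 24 [ 693.1 -349.7] [43. 15.] 47.7 zmed 28.1
t 52.7
```

View pics/t15.png

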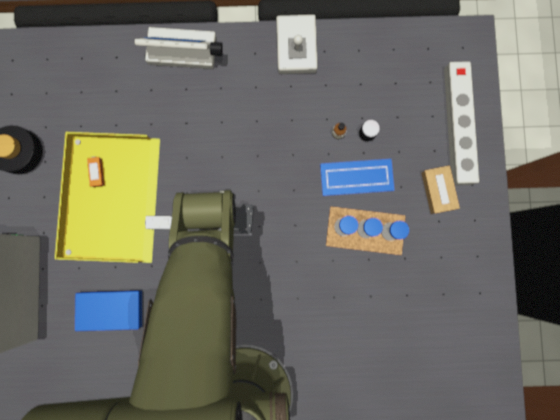

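Case a at (158,222) is end-on and entering the ramp. The chain of three (194 mm) fits into the 220 mm deep tray.

>>> {"fn": "play_rows", "kwargs": {
  "motion": [0,0,0,0,0,0.006,1,0,0,0,0,0,0.012,1,0,0,0,0,0,0.012,1,0,0,0,0,0,0.012,1,0,0,0,0,0,0.012,1,0,0,0,0,0,0.012,1,0,0,0,0,0,0.012,1,0,0,0,0,0,0.012,1,0,0,0,0,0,0.008,1,0,0,0,0,0,0,1]
}}

```text
clock: 53.7
eef_pos: [479.8, 150.9, 65.1]
eef_rot: [3.039, 1.569, -1.798]
wrist_force: [0.0, -1.2, -3.1]
finger_gap: 21.7
```

```bash
python3 to.py 494 262 66 83; python3 look.py 16 case1
```

```text
t 53.7 pos [479.8 150.9  65.1] yaw 82.83 F [ 0.  -1.2 -3.1] gap 21.7 j [ 0.23  0.37  1.79 -0.    0.99 -1.21]
turn [-0.003  -0.0018 -0.0002] shift now-axes mm [ -1.1  -0.2 112. ] shift goal-axes [ -0.9  -0.6 112. ]
side case1 0.68 [613. 396.   5.]
side case1 0.5 [475. 323.   3.]
top case1 0.97 [614. 402.   2.]
top case1 0.72 [472. 321.   1.]
   mask case1 0.96 388 [615.3 398.7] [83. 37.] 6.0 zmed 28.1
   mask case1 0.71 144 [469.6 347.8] [33. 37.] 8.5 zmed 28.4
t 53.95
```

View pics/t16.png

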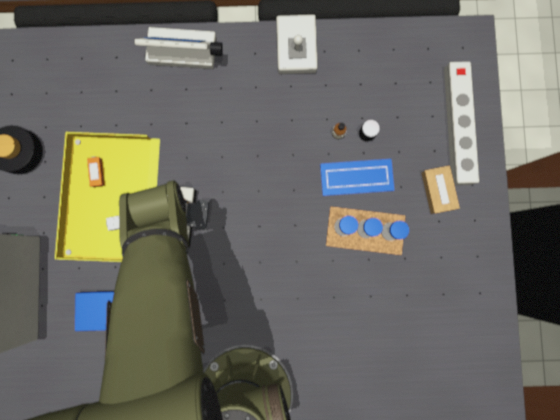

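View pics/s16.png

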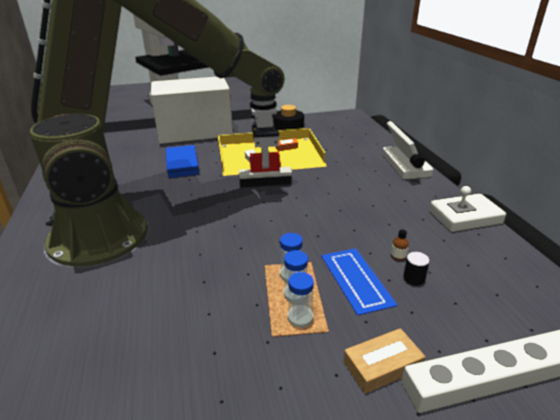

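>>> {"fn": "play_rows", "kwargs": {
  "motion": [-0.003,0,0,0,0,0.006,1,0,0,0,0,0,0.012,1,0,0,0,0,0,0.012,1,0,0,0,0,0,0.012,1,0,0,0,0,0,0.012,1,0,0,0,0,0,0.012,1,0,0,0,0,0,0.012,1,0,0,0,0,0,0.01,1,0,0,0,0,0,0.005,1,0,0,0,0,0,0,1]
}}

```text
clock: 54.95
eef_pos: [492.2, 250.3, 64.8]
eef_rot: [3.068, 1.568, -1.768]
wrist_force: [-0.1, -0.8, -2.8]
finger_gap: 22.0
```

```bash
python3 to.py 494 262 66 83; python3 look.py 17 case1; python3 - <<'E'
from h import *
p,d=camera("wrist"); c=camera_params("wrist"); cv2.imwrite("pics/w17.png",p)
for r in place_of("wrist","case1"): print(round(r['conf'],2),w(c,r['at']).round())
E
```

```text
t 54.95 pos [492.2 250.3  64.8] yaw 82.92 F [-0.1 -0.8 -2.8] gap 22.0 j [ 0.41  0.46  1.65 -0.    1.03 -1.04]
turn [-0.0013 -0.0023 -0.0002] shift now-axes mm [-1.2 -0.4 11.8] shift goal-axes [-1.2 -0.4 11.8]
side case1 0.75 [612. 396.   8.]
side case1 0.57 [464. 411.   2.]
   mask case1 0.85 347 [616.6 397.9] [79. 36.] 4.7 zmed 27.7
t 55.2
0.93 [520. 306.  -3.]
0.78 [613. 402.   0.]
0.77 [459. 409.   1.]
0.57 [530. 365.   0.]
```

View pics/w17.png

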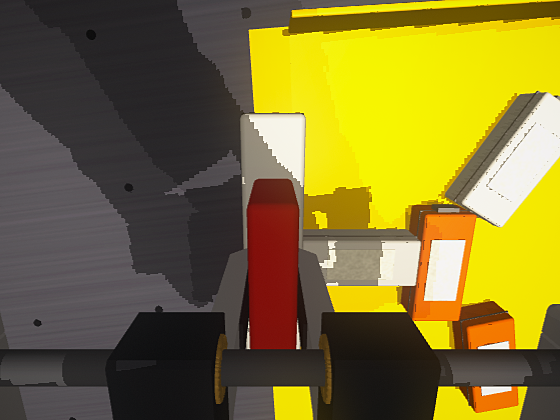

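View pics/t17.png

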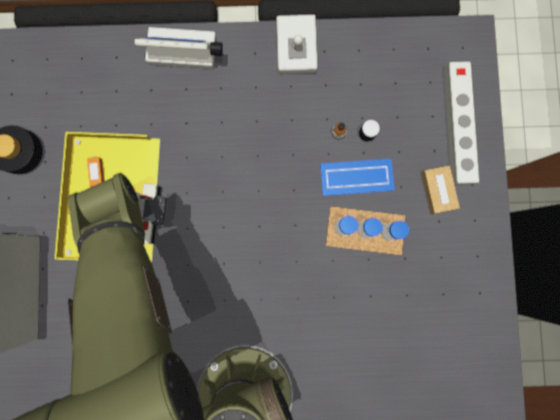

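All the cases are in the tray: c at (520,308), b at (530,365), a at about (460,410) and d at (613,402). Push 20 mm deeper for margin, then back away and lift.

>>> {"fn": "play_rows", "kwargs": {
  "motion": [-0.001,-0.002,0,0,0,0.006,1,0,0,0,0,0,0.008,1,0,0,0,0,0,0.006,1,0,0,0,0,0,0.003,1,0,0,0,0,0,0,1,0,0,0,0,0,-0.005,1,0,0,0,0,0,-0.015,1,0,0,0,0,0,-0.02,1,0,0,0,-0.01,0,-0.02,1,0,0,0,-0.02,0,-0.01,1,0,0,0,-0.025,0,0,1,0,0,0,-0.025,0,0,1,0,0,0,-0.02,0,0,1,0,0,0,0,0,0,1]
}}

```text
clock: 56.7
eef_pos: [483.9, 193.2, 167.4]
eef_rot: [2.232, 1.568, -2.607]
wrist_force: [-0.7, 0.0, -2.7]
finger_gap: 21.5
```

```bash
python3 to.py 581 -150 170 83; python3 - <<'E'
from h import *
p,d=camera("wrist"); c=camera_params("wrist"); cv2.imwrite("pics/w18.png",p)
for r in place_of("wrist","case1"):
    q=w(c,r['at']); v=q[:2]-[542,372]; a=np.radians(86.2); print(round(r['conf'],2),q.round(),'tray x,y',round(v@[np.cos(a),np.sin(a)]),round(v@[-np.sin(a),np.cos(a)]))
E
```

```text
t 56.7 pos [483.9 193.2 167.4] yaw 82.72 F [-0.7  0.  -2.7] gap 21.5 j [ 0.31  0.27  1.65 -0.    1.22 -1.13]
turn [-0.0049 -0.0019 -0.0025] shift now-axes mm [  -2.3 -139.8 -328.2] shift goal-axes [  -2.6 -138.2 -328.9]
0.93 [521. 329.  -3.] tray x,y -44 18
0.72 [532. 389.   0.] tray x,y 16 11
0.68 [456. 421.  -3.] tray x,y 43 89
```

View pics/w18.png

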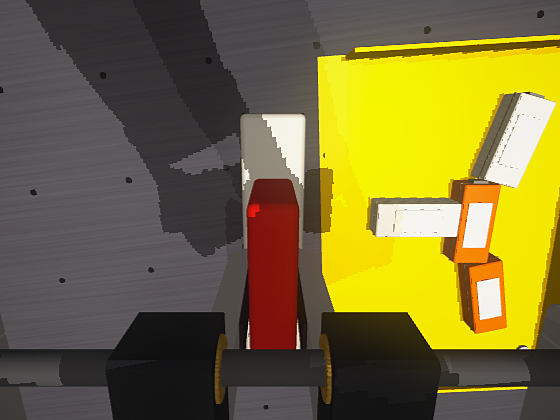

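All four cases lie well inside the tray, with tray-x at -44 or more. Now carry the sweeper back: rotate first, then move toward the pad.

>>> {"fn": "play_rows", "kwargs": {
  "motion": [0.08,0,0,0,0,0,1,0.12,0,0,0,0,0,1,0.12,0,0,0,0,0,1,0.12,0,0,0,0,0,1,0.12,0,0,0,0,0,1,0.12,0,0,0,0,0,1,0.12,0,0,0,0,0,1,0.12,0,0,0,0,0,1,0.12,0,0,0,0,0,1,0.12,0,0,0,0,0,1,0.12,0,0,0,0,0,1,0.08,0,0,0,0,0,1,0,0,0,0,0,0,1,0,0,0,0,0,0,1]
}}

```text
clock: 58.2
eef_pos: [473.1, 186.6, 140.3]
eef_rot: [-2.85, 1.53, -2.82]
wrist_force: [0.3, -0.4, -2.9]
finger_gap: 21.7
```

```bash
python3 to.py 582 -329 170 2.4
```

```text
t 58.2 pos [473.1 186.6 140.3] yaw 1.68 F [ 0.3 -0.4 -2.9] gap 21.7 j [ 0.3   0.3   1.68 -0.    1.2   0.27]
turn [-0.0124 -0.0395  0.0116] shift now-axes mm [ -27.3 -518.9   92.5] shift goal-axes [ -29.7 -519.7   87.2]
```

>>> {"fn": "play_rows", "kwargs": {
  "motion": [-0.012,-0.04,0.012,-0.015,0,0,1,0,0,0,-0.015,-0.01,0.002,1,0,0,0,-0.005,-0.02,0.004,1,0,0,0,0,-0.03,0.005,1,0,0,0,0,-0.03,0.005,1,0,0,0,0,-0.03,0.005,1,0,0,0,0,-0.03,0.005,1,0,0,0,0,-0.03,0.005,1,0,0,0,0,-0.03,0.005,1,0,0,0,0,-0.03,0.005,1,0,0,0,0,-0.03,0.005,1,0,0,0,0,-0.03,0.005,1,0,0,0,0,-0.03,0.005,1,0,0,0,0,-0.03,0.005,1,0,0,0,0,-0.03,0.005,1,0,0,0,0,-0.03,0.005,1,0,0,0,0,-0.03,0.005,1,0,0,0,0,-0.015,0.003,1,0,0,0,0,0,0,1,0,0,0,0,0,0,1]
}}

```text
clock: 60.2
eef_pos: [581.3, -291.4, 161.0]
eef_rot: [2.762, 1.555, 2.856]
wrist_force: [-0.7, 0.5, -3.4]
finger_gap: 22.0
```

```bash
python3 to.py 582 -329 62 2.4
```

```text
t 60.2 pos [ 581.3 -291.4  161. ] yaw 5.4 F [-0.7  0.5 -3.4] gap 22.0 j [-0.52  0.57  1.24 -0.    1.34 -0.61]
turn [ 0.0522 -0.0145 -0.0054] shift now-axes mm [ 98.8 -38.   -1.4] shift goal-axes [ 99.  -37.6  -0.8]
```

>>> {"fn": "play_rows", "kwargs": {
  "motion": [0.052,-0.014,-0.005,0,-0.015,0,1,0,0,0,0,-0.015,0,1,0,0,0,0,-0.006,0,1,0,0,0,0,0,0,1,0,0,0,0,0,0,1]
}}

```text
clock: 60.7
eef_pos: [583.5, -328.6, 160.9]
eef_rot: [0.418, 1.57, 0.458]
wrist_force: [0.1, -0.8, -3.2]
finger_gap: 21.8
```

```bash
python3 to.py 582 -329 62 2.4
```

```text
t 60.7 pos [ 583.5 -328.6  160.9] yaw 2.34 F [ 0.1 -0.8 -3.2] gap 21.8 j [-0.57  0.6   1.19  0.    1.35 -0.61]
turn [-0.0011  0.0004 -0.0002] shift now-axes mm [98.9 -0.4 -1.6] shift goal-axes [98.9 -0.4 -1.5]
```

>>> {"fn": "play_rows", "kwargs": {
  "motion": [0,0,0,0.01,0,-0.001,1,0,0,0,0.015,0,0,1,0,0,0,0.015,0,0,1,0,0,0,0.015,0,0,1,0,0,0,0.015,0,0,1,0,0,0,0.01,0,0,1,0,0,0,0.003,0,0,1,0,0,0,0,0,0,1,0,0,0,0,0,0,1]
}}

```text
clock: 61.6
eef_pos: [581.7, -326.3, 68.1]
eef_rot: [2.381, 1.567, 2.423]
wrist_force: [0.3, -0.7, -1.9]
finger_gap: 21.5
```

```bash
python3 to.py 582 -329 62 2.4
```

```text
t 61.6 pos [ 581.7 -326.3   68.1] yaw 2.45 F [ 0.3 -0.7 -1.9] gap 21.5 j [-0.57  0.69  1.28  0.    1.18 -0.61]
turn [ 0.0009 -0.0028 -0.0026] shift now-axes mm [ 6.1 -2.7  0.2] shift goal-axes [ 6.1 -2.7  0.2]
```

>>> {"fn": "play_rows", "kwargs": {
  "motion": [0,-0.003,-0.003,0.002,-0.002,0,1,0,0,0,0.002,0,0,1,0,0,0,0.0015,0,0,1,0,0,0,0.001,0,0,1,0,0,0,0,0,0,1]
}}

```text
clock: 62.1
eef_pos: [582.6, -329.1, 63.1]
eef_rot: [-0.67, 1.567, -0.628]
wrist_force: [0.2, -0.4, -2.9]
finger_gap: 22.3
```

>>> {"fn": "play_rows", "kwargs": {
  "motion": [0,0,0,0.001,0,0,1,0,0,0,0,0,0,1]
}}

```text
clock: 62.3
eef_pos: [582.7, -329.2, 62.3]
eef_rot: [-0.663, 1.566, -0.62]
wrist_force: [0.4, -0.1, -3.4]
finger_gap: 21.8
```

>>> {"fn": "play_rows", "kwargs": {
  "motion": [0,0,0,0.001,0,0,1,0,0,0,0,0,0,1]
}}

```text
clock: 62.5
eef_pos: [582.8, -329.3, 62.4]
eef_rot: [-0.676, 1.565, -0.633]
wrist_force: [-0.1, 0.3, -3.0]
finger_gap: 22.0
```

>>> {"fn": "play_rows", "kwargs": {
  "motion": [0,0,0,0,0,0,0.5,0,0,0,0,0,0,0.2,0,0,0,0,0,0,-0.3,0,0,0,0,0,0,-0.7,0,0,0,0,0,0,-1,0,0,0,0,0,0,-1,0,0,0,-0.015,0,0,-1,0,0,0,-0.025,0,0,-1,0,0,0,-0.025,0,0,-1,0,0,0,-0.025,0,0,-1,0,0,0,-0.025,0,0,-1,0,0,0,-0.025,0,0,-1,0,0,0,0,0,0,-1]
}}

```text
clock: 63.8
eef_pos: [582.4, -328.9, 215.5]
eef_rot: [-0.633, 1.56, -0.59]
wrist_force: [-0.5, 0.3, 0.1]
finger_gap: 94.0
```

```bash
python3 to.py 450 0 250 0; python3 look.py 20 case1 sweeper jar1 jar_mat park_pad
```

```text
t 63.8 pos [ 582.4 -328.9  215.5] yaw 2.45 F [-0.5  0.3  0.1] gap 94.0 j [-0.57  0.56  1.13 -0.    1.44 -0.61]
turn [0.0428 0.0088 0.0061] shift now-axes mm [ -37.6  334.  -117.9] shift goal-axes [ -34.5  328.9 -132.4]
side case1 0.76 [614. 399.   4.]
side case1 0.75 [534. 384.   0.]
side case1 0.59 [456. 420.   1.]
side case1 0.5 [522. 327.   4.]
side sweeper 0.68 [ 581. -330.    5.]
side jar1 0.97 [ 445. -283.    8.]
side jar1 0.59 [ 425. -413.    5.]
side jar1 0.59 [ 432. -344.    6.]
side jar_mat 0.55 [ 434. -347.   -1.]
side jar_mat 0.46 [ 586. -329.    3.]
side park_pad 0.74 [ 586. -327.    3.]
side park_pad 0.73 [ 437. -345.    7.]
top case1 0.96 [613. 403.   0.]
top case1 0.85 [530. 384.  -3.]
top case1 0.71 [521. 328.   3.]
   mask case1 0.97 377 [531.5 383.6] [36. 83.] 81.4 zmed 28.1
   mask case1 0.96 359 [454.9 418.6] [34. 81.] 68.9 zmed 28.1
   mask case1 0.83 369 [520.6 327.8] [82. 34.] 82.7 zmed 28.3
   mask case1 0.79 377 [615.5 398.5] [83. 35.] 6.0 zmed 27.9
   mask case1 0.66 453 [543.1 375.1] [227. 345.] 86.2 zmed 26.9
   mask sweeper 0.7 153 [ 581.4 -266.3] [36. 35.] 1.4 zmed 48.2
top jar1 0.68 [540. 370.  -3.]
top jar1 0.48 [ 425. -411.    3.]
top jar1 0.43 [523. 330.   1.]
   mask jar1 0.48 152 [ 422.7 -419.1] [28. 45.] 74.0 zmed 104.9
   mask jar_mat 0.64 168 [ 410.5 -442.2] [ 33. 104.] 65.8 zmed 5.1
   mask park_pad 0.91 376 [ 592.5 -249.9] [ 61. 112.] 58.7 zmed 3.2
t 64.65
```

View pics/s20.png

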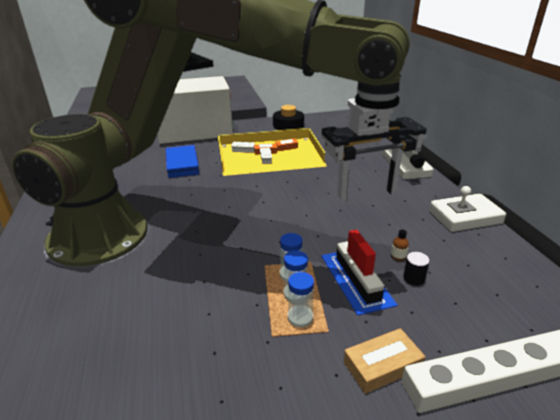

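View pics/t20.png

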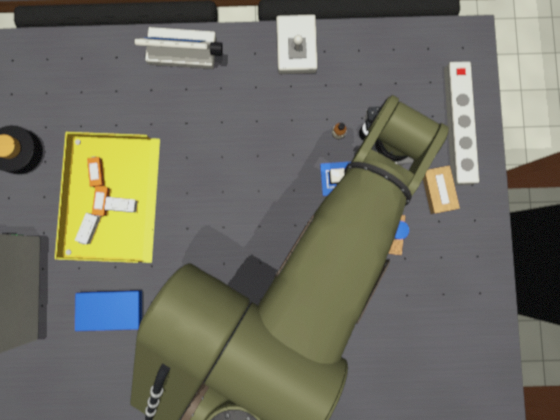

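Everything is in place. I'll swing the arm clear for a final unobstructed check.

>>> {"fn": "play_rows", "kwargs": {
  "motion": [0,0,0,-0.01,0.015,-0.005,-1,0,0,0,-0.01,0.03,-0.008,-1,0,0,0,0,0.03,-0.008,-1,0,0,0,0,0.03,-0.008,-1,0,0,0,0,0.03,-0.008,-1,0,0,0,0,0.03,-0.008,-1,0,0,0,0,0.03,-0.008,-1,0,0,0,0,0.03,-0.008,-1,0,0,0,0,0.03,-0.008,-1,0,0,0,0,0.03,-0.008,-1,0,0,0,0,0.03,-0.008,-1,0,0,0,0,0.015,0,-1,0,0,0,0,0,0,-1,0,0,0,0,0,0,-1]
}}

```text
clock: 66.05
eef_pos: [477.4, 9.5, 230.5]
eef_rot: [-0.356, 1.564, -0.314]
wrist_force: [0.2, -0.4, -0.9]
finger_gap: 94.2
```

```bash
python3 to.py 450 0 250 0; python3 look.py 21 case1 sweeper jar1 jar_mat park_pad oil_bottle lens_can tissue_box slide_box
```

```text
t 66.05 pos [477.4   9.5 230.5] yaw 2.4 F [ 0.2 -0.4 -0.9] gap 94.2 j [-0.06  0.11  1.69 -0.    1.33 -0.1 ]
turn [0.0418 0.0066 0.0023] shift now-axes mm [-19.6  -8.4 -27.6] shift goal-axes [-19.5  -9.5 -27.4]
side case1 0.77 [458. 422.   4.]
side case1 0.6 [615. 397.   5.]
side case1 0.42 [522. 332.   6.]
side sweeper 0.7 [ 583. -329.    4.]
side jar1 0.91 [ 433. -342.    5.]
side jar1 0.69 [ 426. -411.    4.]
side jar1 0.68 [ 432. -347.    2.]
side jar1 0.6 [ 443. -286.    7.]
side jar_mat 0.89 [ 430. -347.   -1.]
side park_pad 0.97 [ 581. -329.    4.]
side oil_bottle 0.68 [540. 369.   1.]
side oil_bottle 0.63 [ 710. -281.   -0.]
side oil_bottle 0.36 [461. 419.  -0.]
side oil_bottle 0.24 [ 708. -365.    5.]
side lens_can 0.94 [ 707. -359.    7.]
side lens_can 0.38 [234. 359.   3.]
side tissue_box 0.64 [ 540. -552.   -0.]
top case1 0.9 [519. 329.   2.]
top case1 0.84 [456. 420.  -1.]
top case1 0.73 [617. 404.   0.]
top case1 0.61 [528. 386.  -2.]
   mask case1 0.85 374 [531.4 383.6] [39. 81.] 84.9 zmed 27.8
   mask case1 0.82 404 [456.5 419.3] [36. 84.] 68.4 zmed 27.8
   mask case1 
[... 329 characters left out ...]
289 [ 435.3 -344.3] [46. 46.] 12.1 zmed 104.8
top jar_mat 0.9 [ 430. -341.    0.]
   mask jar_mat 0.69 1798 [ 432.1 -345.9] [210. 112.] 82.1 zmed 5.0
top park_pad 0.79 [ 584. -330.   -0.]
   mask park_pad 0.72 1323 [ 583.4 -328.8] [ 94. 206.] 2.2 zmed 3.1
top oil_bottle 0.76 [ 710. -281.   -2.]
top oil_bottle 0.49 [ 443. -282.    3.]
   mask oil_bottle 0.75 187 [ 716.4 -283.7] [36. 53.] 60.6 zmed 49.9
top lens_can 0.73 [ 705. -363.   -3.]
   mask lens_can 0.64 283 [ 702.2 -357.5] [41. 42.] 85.8 zmed 58.7
top tissue_box 0.74 [ 536. -551.   -0.]
top tissue_box 0.38 [612. 402.   4.]
   mask tissue_box 0.94 1273 [ 539.2 -550.6] [125.  71.] 9.7 zmed 34.7
top slide_box 0.65 [231. 358.  -1.]
t 67.5
```

View pics/t21.png

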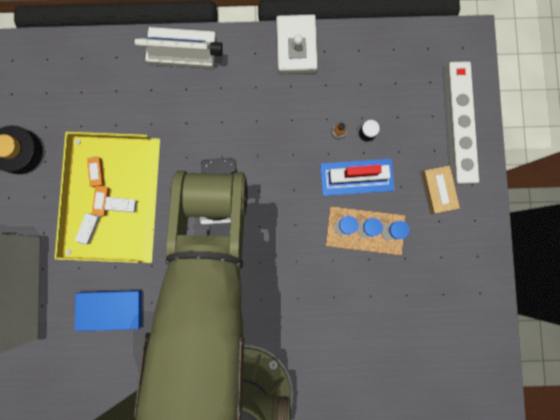

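The final view shows the four cases in the tray around (105,200), the sweeper on its pad at (358,176), three jars on the mat and the bystanders where they were. Handing in.

```bash
python3 -c "
from cell import *
print(sign_off())"
```

```text
the job is handed in; nothing more can be done
None
```

The bench is cleared and the job was handed in at about 67.5 s of the 210 s allowed. `sign_off()` gives no verdict, so the result rests on my own checks below.

- **Jars:** I moved all three onto the cork mat at about 9 N grip. In the last pictures they stand upright, within about 5 mm of the mat's centreline in x and 68 mm of its centre in y.
- **Cases:** Four were present. Two sweeps put them all in the tray, the nearest to the open side with its centre about 65 mm in from the edge. One case was knocked from about (655,-75) to (655,-50) before I swept it, so I re-measured it first.
- **Sweeper:** It is upright on its pad, within about 5 mm of centre and in line with the outline.
- **Bystanders and arm:** The bottle, can, tissue box and storage box still measure where they were, within the error of the cameras. The gripper was open and clear of everything at hand-in.
- **Checks that disagreed:** While setting the jars down, the wrist force was too noisy to show contact clearly, so I judged it from where the descent stalled. The finding networks gave a few false labels, which I discarded against the pictures.

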